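# Slide the U-shaped spacer along the fence into the drill jig's corner pocket

### The job

Load the drill jig: with the fingertips, push the U-shaped aluminium spacer lying on the jig plate flat against the long fence, well short of the bush bridge, then slide it along the fence, still against it, under the bridge until it is fully home in the corner, flush with both the fence and the end stop. Only push it, never lift or tip it, leave it lying there, and do not disturb the other things on the bench.

Things in the scene. Friction and masses are not known exactly. Their poses are not given: they have to be found in the camera images.
- jig: Steel drill jig bolted to the bench, does not move. Base plate 170 (x) x 330 (y) x 15 mm; origin at the centre of its underside, on the bench; z up. The spacer lies on its top, z = 15 mm in the jig's frame. A fence runs along its far (+x) edge; stop, pier and bush bridge stand at its left (+y) end. A lug 10 mm high sticks out 34 mm at the middle of each short end.
- fence (a point): Point on the long fence's working face, at the jig's x = +60, y = 0, z = +15 mm, axes as the jig's. The face looks to -x, along the whole plate (y = -165 to +165 mm); the fence is 25 mm thick and stands 16 mm above the plate. Bare metal: a spacer that meets it with one corner may bind there; pushed nearer its other end it turns flush.
- stop (a point): Point on the end stop's working face, where it meets the fence: jig's x = +60, y = +125, z = +15 mm, axes as the jig's. The face looks to -y and runs from x = -20 to +60 mm; 25 mm thick, 16 mm high above the plate.
- bridge (a point): Centre of the top of the bush bridge, jig's x = +32.5, y = +110, z = +39 mm: a flat bar 16 mm wide (y = +102 to +118) right across the pocket, underside 16 mm above the plate, 4 mm over the spacer; two brass bushes stand 4 mm above it. It rests on the fence and on a pier (jig's x = -20 to +2 mm, rounded nose at y = +97 mm). Fence, stop and pier make the corner pocket, 58 mm wide.
- home (a point): Point fixed on the jig where the spacer's origin is when it is fully home: jig's x = +32, y = +76, z = +15 mm, axes as the jig's. From the start the spacer has about 100 to 175 mm to go along the jig's +y.
- spacer: Loose U-shaped aluminium spacer, about 0.15 kg, 98 (y) x 56 (x) x 12 mm, flat on the jig plate; origin at the centre of the 98 x 56 outline, underside. Straight back edge at x = +28 mm, towards the fence, 15 to 40 mm off it and turned up to 0.3 rad at the start. The U's slot opens to -x (robot's side): 38 mm wide (y = -19 to +19), from x = -28 to its bottom at -2 mm, right through; a closed fingertip fits in.
- dowel: a bystander, leave it where it is. Knurled steel locating dowel standing on the jig plate in front of the pier, 18 mm across the head, 40 mm high; origin at the centre of its foot.
- plain_blank: a bystander, leave it where it is. Plain rectangular aluminium blank without a slot, 40 x 70 x 12 mm, lying on the bench in front of the jig; origin at the centre of its underside.
- bearing_block: a bystander, leave it where it is. Aluminium linear bearing block 34 x 40 x 28 mm in front of the jig; origin at the centre of its underside.
- motor: a bystander, leave it where it is. Square stepper motor 42 x 42 x 40 mm with its shaft up, 60 mm high in all, to the right of the jig; origin at the centre of its underside.
- screwdriver_grip (a point): a bystander, leave it where it is. Screwdriver lying behind the fence, about 200 mm long; point on its handle.
- brush_grip (a point): a bystander, leave it where it is. Brush lying to the left of the jig; point on its handle.
- tin: a bystander, leave it where it is. Round open steel tin, 66 mm across, 35 mm high, left of the jig; origin at the centre of its underside.
- oil: a bystander, leave it where it is. Grey oil bottle, 48 mm across, 110 mm high, right of the jig; origin at the centre of its underside.
Not all that is in view belongs to the job. What is shaped like the spacer but black, orange or red is not meant.

How it is judged:
By the outcome, as a careful person would: the job done as asked, in the order asked, and still so for the second after the job is handed in, with the robot touching nothing.
It also fails if it takes over 38 s, if anything falls off the work surface, if the arm or the gripper's body presses on something with over 40 N, if the wrist force passes 120 N, or if a joint passes its speed limit or range.

### The arm

A 6-joint arm with a two-finger parallel gripper is mounted at the origin on the work surface. World frame = base frame: x ahead of the robot, y to its left, z up, the work surface at z = 0. Lengths are in m, angles in rad, forces in N, time in s.
With the tool pointing down it reaches from about 0.325 to 0.9 m from the base axis. Payload 6.1 kg.
Tool frame: the origin (TCP) lies at the very end of the fingers, on their centre line; the grasp point (between the pads) lies 19 mm behind it; z points along the fingers, x is the direction in which the jaws open and shut, and the axes are right-handed (so a half turn about z gives the same grasp; the last joint's range is limited). The gripper opens to 87 mm and grips with 3 to 60 N. Pads are 19 mm wide; open, the fingers measure 117 mm over their backs; the gripper's body (75 mm by 190 mm) begins 51 mm behind the grasp point.
Start: joints at [1.074, 0.22, 1.526, -0, 1.395, -0.126], TCP at [0.226, 0.583, 0.223] pointing down, gripper open.
Joint ranges: [-2.98, 2.98], [-0.91, 2.08], [0.09, 2.57], [-1.24, 4.39], [0.2, 2.65], [-2.68, 2.68]. Speed limits (rad/s): [2.57, 2.57, 3.01, 3.14, 3.14, 3.14].

### API

Orientations are given as [roll, pitch, yaw] about the fixed x, y, z axes, in that order (R = Rz(yaw) Ry(pitch) Rx(roll)).
In Python, from cell import env gives the robot as it stands.
- The arm moves only by the shell command python3 -m jog 'ROWS'. ROWS is JSON, a list of rows, each an object of numbers: "dx", "dy", "dz": the shift along the tool's x, y, z in units of 500 mm (1.0 is 500 mm); "wx", "wy", "wz": the turn, a rotation vector about the tool's x, y, z in units of pi rad (1.0 is pi rad); "hand": the gripper's target within -1 to 1 (fully open at 1, half-way at 0, shut at -1). In form: [{"dx": .., "dy": .., "dz": .., "wx": .., "wy": .., "wz": .., "hand": ..}, ...]. A call has 1 to 5 rows; each row shifts and turns the commanded pose from where the row before left it, along the tool's axes as they then stand; what a row does not reach is not made up. A row lasts 1/12 s, in which the tool goes at most 41.7 mm and 7.16 degrees, less where a joint would pass 70% of its speed; a pose out of reach is approached as far as the arm can. A call with a number of a shift or a turn outside -1 to 1 is refused whole. A call with a gripper value outside its range is refused whole. The fingers move at their own pace and stop on an object; the grip force is fixed at half the most. Time passes only in rows, so rows that do not move let the fingers close. It gives the time, the measured TCP pose, the force and the opening at its end, in the units of the state.
- env.get_state(): the state, without advancing time (a new reading comes with each control period).
- env.get_image(name): name is "scene" or "top"; returns (picture, depth): 384x512x3 uint8, red, green, blue; 384x512 float32, m along the optical axis (not along the pixel's ray), 0 where there is no reading.
- env.camera_model(name): a dict with "camera_matrix" (3x3 intrinsics, pixels), "k1" (the pictures are not rectified: a ray, as slopes to the right and down, at radius r is drawn at 1 + k1 r^2 times it, then the intrinsics apply), "R" (3x3) and "t" (3): a world point X has camera coordinates R X + t. Camera axes: x right, y down, z forward; pixel columns grow to the right and rows downward; lengths in m; the calibration is good to about 2 mm. A picture is of the moment at which its call begins. camera_model takes no time and is no camera call.
- env.sign_off(): hands the job in, once; it reports no verdict.
Trained networks look in the newest picture that a camera, given by its name, has taken for a name from the list of things; names that differ only in an ending like _2 or _b are one class to them, and where a whole thing is asked for, a point or a joint stands for the part that bears it (a point fixed in the world has none). Each returns a list of dicts, best first, with "score" (0 to 1); they miss things now and then, are a little off and sometimes report something else, mostly with a low value. They report only what shows in the picture. A call takes as long as a camera call. They do not tell look-alikes from the thing itself.
- env.silhouettes(query, camera): "pixels" (384x512 bool, what is visible of it) and "rect" ([left, top, width, height] in pixels, round what is visible of it).
The state is a dict: "clock": time; "joints": joint angles; "dq": joint speeds; "tau": joint torques, N m; "position": TCP position; "tcp_rot": TCP orientation; "contact_force": force on the tool from outside, world axes, zero at the start; "moment": the same for the moment, N m; "width": finger opening in m.
Only numpy, scipy, OpenCV 4.12 (cv2) and the standard library are available. Lean on these libraries where they do the work, as an engineer would, in place of code of your own. Each camera call takes 0.05 s, during which the arm holds its last target.

## Working session

There is one attempt and no reset: what is moved stays moved. The work goes in short steps, Python scripts to look and compute and a shell command to move; the robot and the scene stay as the last step left them, time stands still between calls to the robot, and variables do not carry over. Pictures are saved under pics/ and viewed, and the job is handed in when it is done.

```bash
ls; mkdir -p pics; cat > h.py <<'E'
import numpy as np, cv2
from cell import env
def save(name,img): cv2.imwrite('pics/'+name, cv2.cvtColor(img,cv2.COLOR_RGB2BGR))
def proj(cam,X):
    m=env.camera_model(cam);K=np.array(m['camera_matrix']);X=np.atleast_2d(X)
    c=X@np.array(m['R']).T+np.array(m['t']);s=c[:,:2]/c[:,2:]
    r2=(s**2).sum(1,keepdims=True);s=s*(1+m['k1']*r2)
    return s*[K[0,0],K[1,1]]+[K[0,2],K[1,2]]
def slopes(cam,uv):
    m=env.camera_model(cam);K=np.array(m['camera_matrix']);uv=np.atleast_2d(np.asarray(uv,float))
    d=(uv-[K[0,2],K[1,2]])/[K[0,0],K[1,1]];s=d.copy()
    for _ in range(20): s=d/(1+m['k1']*(s**2).sum(1,keepdims=True))
    return s
def onplane(cam,uv,z):
    m=env.camera_model(cam);R=np.array(m['R']);t=np.array(m['t'])
    s=slopes(cam,uv);d=np.c_[s,np.ones(len(s))]@R;o=-R.T@t
    return o+d*((z-o[2])/d[:,2])[:,None]
def cloud(cam,depth):
    m=env.camera_model(cam);R=np.array(m['R']);t=np.array(m['t'])
    v,u=np.mgrid[0:384,0:512];s=slopes(cam,np.c_[u.ravel(),v.ravel()])
    d=depth.ravel()[:,None];c=np.c_[s*d,d]
    return ((c-t)@R).reshape(384,512,3)
E
python3 - <<'E'
from h import *
for c in ('top','scene'):
    im,d=env.get_image(c); save(c+'0.png',im); np.savez('pics/%s0.npz'%c,im=im,d=d)
    m=env.camera_model(c);print(c,m['camera_matrix'],m['k1'],-np.array(m['R']).T@np.array(m['t']))
s=env.get_state();print(s)
E
```

```text
pics
top [[405.29632411   0.         256.38071038]
 [  0.         405.29632411 192.21034421]
 [  0.           0.           1.        ]] -7.17348960016877e-05 [ 0.32113356 -0.01488019  1.07173975]
scene [[376.94394064   0.         259.28965525]
 [  0.         376.94394064 192.50358812]
 [  0.           0.           1.        ]] -0.0985652913794782 [ 1.28963086 -0.15961434  0.69034188]
{'clock': 0.1, 'joints': array([ 1.07387191e+00,  2.21119207e-01,  1.52753348e+00, -2.37020055e-05,
        1.39471278e+00, -1.26093602e-01]), 'dq': array([ 5.99865504e-05, -1.18491179e-03, -3.37830399e-03,  3.38149784e-04,
       -4.68697043e-04, -8.94371327e-04]), 'tau': array([ 9.36680080e-04, -4.95941305e+01, -3.88520622e+01,  7.01015722e-02,
        5.15200209e-02, -2.15204341e-05]), 'position': array([0.2262226 , 0.58200032, 0.22154457]), 'tcp_rot': array([-3.14139285e+00,  1.76167650e-03,  1.19996986e+00]), 'contact_force': array([ 0.02416652, -1.02275939, -0.21315309]), 'moment': array([ 0.01100635, -0.00620165,  0.01916647]), 'width': 0.08698647150189161}
```

View pics/top0.png

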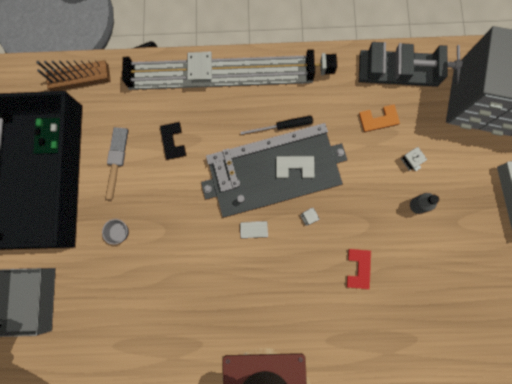

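View pics/scene0.png

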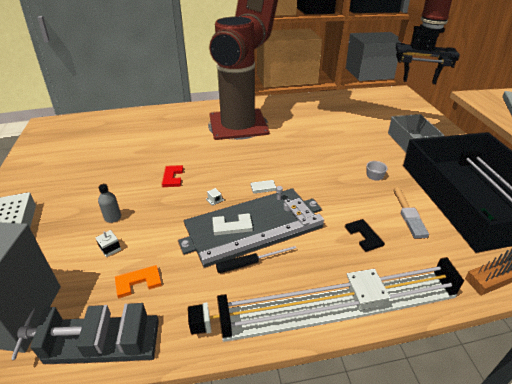

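```bash
python3 - <<'E'
from h import *
z=np.load('pics/top0.npz');im=z['im'];d=z['d']
out=cv2.resize(im[110:230,190:360],None,fx=4.7,fy=4.7,interpolation=cv2.INTER_CUBIC);save('crop0.png',out)
P=cloud('top',d)
for q in('jig','spacer'):
  for cam in ('top','scene'):
    for r in env.silhouettes(q,cam)[:3]:
        m=r['pixels'];print(q,cam,r['score'],r['rect'],m.sum())
        if cam=='top':
            pts=P[m];print(pts.mean(0),np.percentile(pts[:,2],[5,25,50,75,95]).round(4))
        np.save('pics/m_%s_%s_%d.npy'%(q,cam,r['rect'][0]),m)
E
```

```text
jig top 0.64 [202.3, 124.5, 141.7, 94.4] 7672
[ 0.56392233 -0.03788164  0.02309997] [0.0119 0.015  0.0168 0.0201 0.0351]
jig scene 0.82 [178.4, 190.7, 148.3, 79.6] 5869
spacer top 0.86 [273.6, 155.9, 43.5, 22.9] 583
[ 0.57376534 -0.09746324  0.03144973] [0.024  0.0267 0.0281 0.0293 0.0311]
spacer top 0.83 [344.3, 245.0, 28.4, 45.4] 717
[ 0.30184383 -0.25241025  0.01770632] [0.0097 0.0121 0.0135 0.0148 0.0167]
spacer top 0.77 [358.2, 103.1, 37.3, 28.7] 633
[ 0.69485671 -0.33083845  0.02411638] [0.0071 0.0113 0.0129 0.0144 0.0164]
spacer scene 0.8 [163.8, 165.3, 20.6, 20.2] 320
spacer scene 0.73 [213.5, 214.8, 41.1, 20.6] 625
spacer scene 0.71 [115.1, 265.5, 44.4, 33.3] 829
```

View pics/crop0.png

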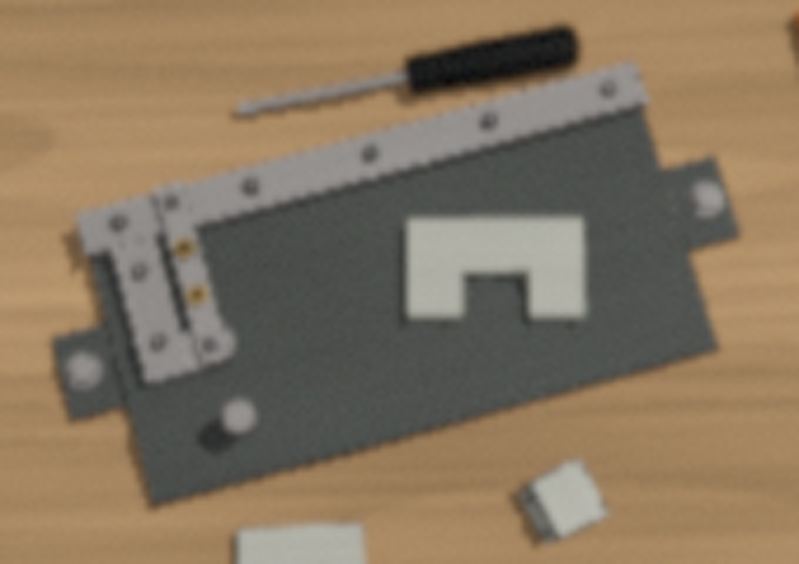

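```bash
cat >> h.py <<'E'
from scipy.optimize import minimize, least_squares
from scipy.ndimage import map_coordinates
def T(p,XY):  # p=(x,y,yaw)
    c,s=np.cos(p[2]),np.sin(p[2]);XY=np.asarray(XY,float)
    return np.c_[p[0]+c*XY[:,0]-s*XY[:,1],p[1]+s*XY[:,0]+c*XY[:,1]]
def seg(a,b,z,n=60):
    t=np.linspace(0.04,0.96,n)[:,None];a=np.array(a,float);b=np.array(b,float)
    return np.c_[a+(b-a)*t,np.full(n,z)]/1000
def fit(cam,im,segs,p0,step=(.01,.01,.05)):
    """maximise signed colour gradient along model edges"""
    g=cv2.GaussianBlur(im.astype(np.float32),(0,0),0.8)
    gx=cv2.Sobel(g,cv2.CV_32F,1,0);gy=cv2.Sobel(g,cv2.CV_32F,0,1)
    G=np.sqrt((gx**2+gy**2).sum(2))
    X=np.concatenate(segs)
    def cost(p,sg):
        W=np.c_[T(p,X[:,:2]),X[:,2]];uv=proj(cam,W)
        return -map_coordinates(sg,[uv[:,1],uv[:,0]],order=1).mean()
    p=np.array(p0,float)
    for s,k in ((2.,1.),(1.,.5),(0.6,.25)):
        sg=cv2.GaussianBlur(G,(0,0),s)
        best=None
        for da in np.linspace(-1,1,7 if s==2. else 1)*step[2]:
            q=p+[0,0,da]
            sx=np.array([q]*4);sx[1,0]+=step[0]*k;sx[2,1]+=step[1]*k;sx[3,2]+=step[2]*k
            r=minimize(cost,q,args=(sg,),method='Nelder-Mead',options=dict(initial_simplex=sx,xatol=1e-5,fatol=1e-4))
            if best is None or r.fun<best.fun: best=r
        p=best.x
    return p,best.fun
JIG=[seg((-85,-165),(-85,150),15),seg((-85,-165),(60,-165),15),seg((60,-165),(60,95),31),
     seg((85,-165),(85,165),31),seg((60,-165),(85,-165),31)]
def U(z0): 
    c=[(28,49),(28,-49),(-28,-49),(-28,-19),(-2,-19),(-2,19),(-28,19),(-28,49)]
    return [seg(a,b,z0+12,40) for a,b in zip(c,c[1:]+c[:1])]
SP=U(15)
E
python3 - <<'E'
from h import *
im=np.load('pics/top0.npz')['im']
def c2i(u,v): return [(u+.5)/4.7-.5+190,(v+.5)/4.7-.5+110]
A=onplane('top',[c2i(152,505),c2i(717,348)],.015);B=onplane('top',[c2i(648,103),c2i(200,228)],.031)
print(A,B)
d=A[0]-A[1];yaw=np.arctan2(-d[0],d[1]);print('yaw',yaw,np.linalg.norm(d))
R=np.array([[np.cos(yaw),-np.sin(yaw)],[np.sin(yaw),np.cos(yaw)]])
c=A[1,:2]+R@[.085,.165]
p,f=fit('top',im,JIG,[*c,yaw]);print('jig',c,p,f)
S=onplane('top',[c2i(406,217),c2i(585,217)],.027);d=S[0]-S[1];ys=np.arctan2(-d[0],d[1]);print(S,np.linalg.norm(d))
R=np.array([[np.cos(ys),-np.sin(ys)],[np.sin(ys),np.cos(ys)]])
cs=S.mean(0)[:2]+R@[-.028,0]
q,f=fit('top',im,SP,[*cs,ys]);print('sp',cs,ys,q,f)
np.savez('pose0.npz',jig=p,sp=q)
c,s=np.cos(p[2]),np.sin(p[2]);print('spacer in jig',np.array([[c,s],[-s,c]])@(q[:2]-p[:2]),q[2]-p[2])
big=cv2.resize(im[110:230,190:360],None,fx=4.7,fy=4.7,interpolation=cv2.INTER_CUBIC)
for segs,pp in((JIG,p),(SP,q)):
  X=np.concatenate(segs);uv=proj('top',np.c_[T(pp,X[:,:2]),X[:,2]])
  for u,v in uv: cv2.circle(big,(int((u-190+.5)*4.7),int((v-110+.5)*4.7)),1,(255,0,0),-1)
save('fit0.png',big)
im2=np.load('pics/scene0.npz')['im']
big=cv2.resize(im2[180:280,170:340],None,fx=4.7,fy=4.7,interpolation=cv2.INTER_CUBIC)
for segs,pp in((JIG,p),(SP,q)):
  X=np.concatenate(segs);uv=proj('scene',np.c_[T(pp,X[:,:2]),X[:,2]])
  for u,v in uv: cv2.circle(big,(int((u-170+.5)*4.7),int((v-180+.5)*4.7)),1,(255,0,0),-1)
save('fit0s.png',big)
E
```

```text
[[ 0.44463893  0.0981346   0.015     ]
 [ 0.52382195 -0.22145387  0.015     ]] [[ 0.66347049 -0.18841569  0.031     ]
 [ 0.59894217  0.06734147  0.031     ]]
yaw 0.24287454966529165 0.3292517918857563
jig [ 0.56664578 -0.04085454] [ 0.56597479 -0.04230775  0.24532655] -177.91148376464844
[[ 0.60249112 -0.04905709  0.027     ]
 [ 0.59908019 -0.14986444  0.027     ]] 0.10086503765623155
sp [ 0.57280167 -0.09851389] -0.033823277798136896 [ 0.57126037 -0.09752809 -0.03246196] -358.9515075683594
spacer in jig [-0.00828422 -0.05485067] -0.2777885162317909
```

View pics/fit0.png

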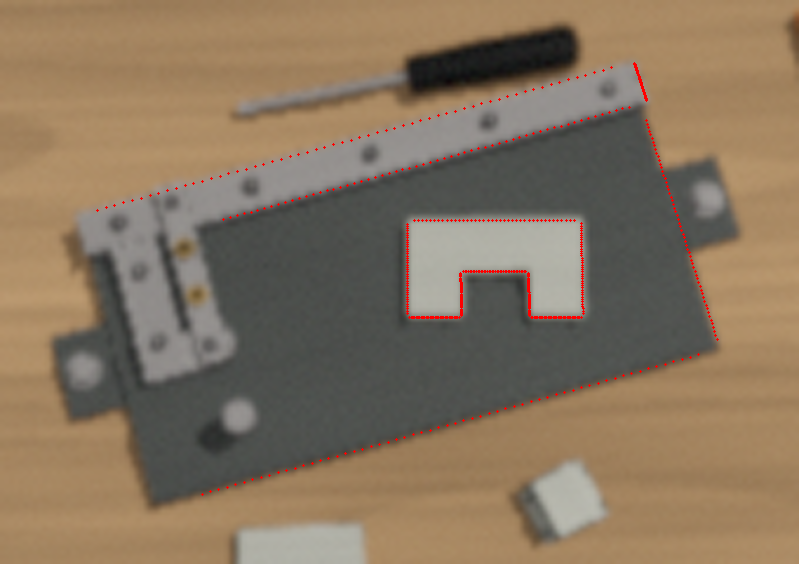

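View pics/fit0s.png

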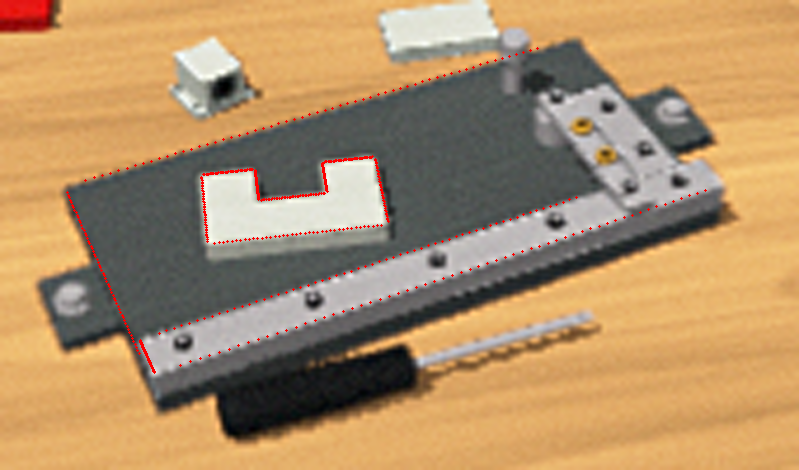

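```bash
cat >> h.py <<'E'
from scipy.spatial.transform import Rotation as Ro
def st():
    s=env.get_state();p=np.load('pose0.npz')['jig']
    c,sn=np.cos(p[2]),np.sin(p[2]);R=np.array([[c,sn],[-sn,c]])
    j=R@(s['position'][:2]-p[:2])*1000;f=R@s['contact_force'][:2]
    print('t%.2f jig xy'%s['clock'],j.round(1),'z %.1f'%(s['position'][2]*1000),'yaw-jig %.4f'%(s['tcp_rot'][2]-p[2]-np.pi/2),
      'rp',s['tcp_rot'][:2].round(3),'F jig',f.round(1),'fz %.1f'%s['contact_force'][2],'w %.1f'%(s['width']*1000),'j',s['joints'].round(2))
    return s,p,j
def delta(xj,yj,z):
    s,p,j=st();w=T(p,[[xj/1000,yj/1000]])[0]
    Rt=Ro.from_euler('xyz',s['tcp_rot']);Rg=Ro.from_euler('xyz',[np.pi,0,p[2]+np.pi/2])
    d=np.r_[w,z/1000]-s['position'];rel=Rt.inv()*Rg
    print('world target',w,'tool shift/0.5 now-axes',(Rt.inv().apply(d)/.5).round(4),'target-axes',(Rg.inv().apply(d)/.5).round(4),'rotvec/pi',(rel.as_rotvec()/np.pi).round(4))
E
python3 - <<'E'
from h import *
delta(-68,-51,90)
d=np.load('pics/top0.npz');P=cloud('top',d['d'])
p=np.load('pose0.npz')['jig'];c,s=np.cos(p[2]),np.sin(p[2]);R=np.array([[c,s],[-s,c]])
for q in('dowel','bearing_block','plain_blank','screwdriver_grip'):
    r=env.silhouettes(q,'top')
    if r:
        X=P[r[0]['pixels']];print(q,r[0]['score'],r[0]['rect'],'jig',(R@(np.median(X,0)[:2]-p[:2])*1000).round(1),np.percentile(X[:,2],95))
E
```

```text
t0.30 jig xy [-177.7  688.4] z 222.2 yaw-jig -0.6162 rp [-3.141e+00  1.000e-03] F jig [0.  0.8] fz 0.0 w 87.0 j [ 1.07  0.22  1.53  0.    1.39 -0.13]
world target [ 0.51239737 -0.10829608] tool shift/0.5 now-axes [-1.0799  1.0337  0.2649] target-axes [-1.4788  0.2194  0.2643] rotvec/pi [-1.000e-04  2.000e-04 -1.961e-01]
dowel 0.48 [238.1, 199.2, 5.7, 2.7] jig [-57.6 104.1] 0.05988419476038371
bearing_block 0.56 [298.3, 210.0, 22.7, 13.9] jig [-146.3  -52.6] 0.03239535187814932
plain_blank 0.82 [243.6, 218.6, 23.1, 20.0] jig [-138.4   93.5] 0.016595228835543728
screwdriver_grip 0.66 [242.3, 113.5, 71.3, 19.9] jig [109.4 -90.5] 0.02853038767052376
```

```bash
python3 -m jog '[{"dx":-0.05,"dy":0.04,"wz":-0.0392,"hand":0.24},{"dx":-0.055,"dy":0.04,"wz":-0.0392,"hand":0.24},{"dx":-0.06,"dy":0.03,"wz":-0.0392,"hand":0.24},{"dx":-0.065,"dy":0.02,"wz":-0.0392,"hand":0.24},{"dx":-0.07,"dy":0.01,"wz":-0.0393,"hand":0.24}]'; python3 -c "
from h import *
delta(-68,-51,90)"
```

```text
t0.50 jig xy [-177.6  688.5] z 222.4 yaw-jig -0.6161 rp [-3.142  0.   ] F jig [-0.3  0.5] fz -0.1 w 86.8 j [ 1.07  0.22  1.53  0.    1.39 -0.13]
world target [ 0.51239737 -0.10829608] tool shift/0.5 now-axes [-1.0804  1.0336  0.2651] target-axes [-1.4791  0.2192  0.2649] rotvec/pi [-0.000e+00  1.000e-04 -1.961e-01]invalid input
```

```bash
python3 -m jog '[{"dx":-0.05,"dy":0.04,"dz":0,"wx":0,"wy":0,"wz":-0.0392,"hand":0.24},{"dx":-0.055,"dy":0.04,"dz":0,"wx":0,"wy":0,"wz":-0.0392,"hand":0.24},{"dx":-0.06,"dy":0.03,"dz":0,"wx":0,"wy":0,"wz":-0.0392,"hand":0.24},{"dx":-0.065,"dy":0.02,"dz":0,"wx":0,"wy":0,"wz":-0.0392,"hand":0.24},{"dx":-0.07,"dy":0.01,"dz":0,"wx":0,"wy":0,"wz":-0.0393,"hand":0.24}]'; python3 -c "
from h import *
delta(-68,-51,90)"
```

```text
clock: 0.92
position: [0.2793, 0.4209, 0.2225]
tcp_rot: [3.141, -0.0, 1.823]
contact_force: [0.1, 0.3, 0.0]
width: 0.0619
t0.92 jig xy [-165.6  518.9] z 222.5 yaw-jig 0.0066 rp [ 3.141 -0.   ] F jig [0.2 0.3] fz 0.0 w 61.9 j [ 0.83 -0.07  1.83 -0.    1.38 -0.99]
world target [ 0.51239737 -0.10829608] tool shift/0.5 now-axes [-1.1412  0.1876  0.265 ] target-axes [-1.1399  0.1952  0.265 ] rotvec/pi [ 0.0001 -0.      0.0021]
```

```bash
for i in 1; do python3 -m jog '[{"dx":-0.076,"dy":0.013,"dz":0,"wx":0,"wy":0,"wz":0,"hand":0.24},{"dx":-0.076,"dy":0.013,"dz":0,"wx":0,"wy":0,"wz":0,"hand":0.24},{"dx":-0.076,"dy":0.013,"dz":0,"wx":0,"wy":0,"wz":0,"hand":0.24},{"dx":-0.076,"dy":0.013,"dz":0,"wx":0,"wy":0,"wz":0,"hand":0.24},{"dx":-0.076,"dy":0.013,"dz":0,"wx":0,"wy":0,"wz":0,"hand":0.24}]'; done
python3 -m jog '[{"dx":-0.076,"dy":0.013,"dz":0,"wx":0,"wy":0,"wz":0,"hand":0.24},{"dx":-0.076,"dy":0.013,"dz":0,"wx":0,"wy":0,"wz":0,"hand":0.24},{"dx":-0.076,"dy":0.013,"dz":0,"wx":0,"wy":0,"wz":0,"hand":0.24},{"dx":-0.076,"dy":0.013,"dz":0,"wx":0,"wy":0,"wz":0,"hand":0.24},{"dx":-0.076,"dy":0.013,"dz":0,"wx":0,"wy":0,"wz":0,"hand":0.24}]'
python3 -c "
from h import *
delta(-68,-51,90)"
```

```text
clock: 1.33
position: [0.3571, 0.2441, 0.2229]
tcp_rot: [3.14, -0.0, 1.817]
contact_force: [0.5, 0.5, 0.0]
width: 0.0542
clock: 1.75
position: [0.4349, 0.0674, 0.223]
tcp_rot: [3.14, 0.0, 1.816]
contact_force: [0.9, 0.2, 0.7]
width: 0.0539
t1.75 jig xy [-100.5  138.3] z 223.0 yaw-jig -0.0002 rp [3.14 0.  ] F jig [ 0.9 -0. ] fz 0.7 w 53.9 j [-0.03 -0.24  1.98  0.    1.4  -1.84]
world target [ 0.51239737 -0.10829608] tool shift/0.5 now-axes [-0.3784  0.0648  0.2662] target-axes [-0.3785  0.0651  0.2661] rotvec/pi [ 0.0004  0.0001 -0.0001]
```

```bash
python3 -m jog '[{"dx":-0.075,"dy":0.013,"dz":0.02,"wx":0,"wy":0,"wz":0,"hand":0.24},{"dx":-0.075,"dy":0.013,"dz":0.03,"wx":0,"wy":0,"wz":0,"hand":0.24},{"dx":-0.075,"dy":0.013,"dz":0.04,"wx":0,"wy":0,"wz":0,"hand":0.24},{"dx":-0.07,"dy":0.013,"dz":0.04,"wx":0,"wy":0,"wz":0,"hand":0.24},{"dx":-0.05,"dy":0.009,"dz":0.05,"wx":0,"wy":0,"wz":0,"hand":0.24}]'
python3 -m jog '[{"dx":0,"dy":0,"dz":0.04,"wx":0,"wy":0,"wz":0,"hand":0.24},{"dx":0,"dy":0,"dz":0,"wx":0,"wy":0,"wz":0,"hand":0.24}]'
python3 -c "
from h import *
delta(-68,-51,19)
im,d=env.get_image('scene');save('s1.png',cv2.resize(im,(800,600)))
im,d=env.get_image('top');save('t1.png',cv2.resize(im[90:240,180:380],(800,600)))"
```

```text
clock: 2.17
position: [0.5073, -0.0929, 0.1338]
tcp_rot: [3.138, 0.003, 1.815]
contact_force: [0.4, 1.0, 0.3]
width: 0.054
clock: 2.33
position: [0.5024, -0.0901, 0.1087]
tcp_rot: [-3.135, -0.004, 1.813]
contact_force: [-1.2, 0.3, -0.9]
width: 0.0536
t2.33 jig xy [-73.2 -30.9] z 108.7 yaw-jig -0.0029 rp [-3.135 -0.004] F jig [-1.   0.6] fz -0.9 w 53.6 j [-0.33  0.07  1.92  0.    1.16 -2.15]
world target [ 0.51239737 -0.10829608] tool shift/0.5 now-axes [-0.0409  0.0118  0.1791] target-axes [-0.0402  0.0105  0.1793] rotvec/pi [-0.0021 -0.0014 -0.0009]
```

View pics/s1.png

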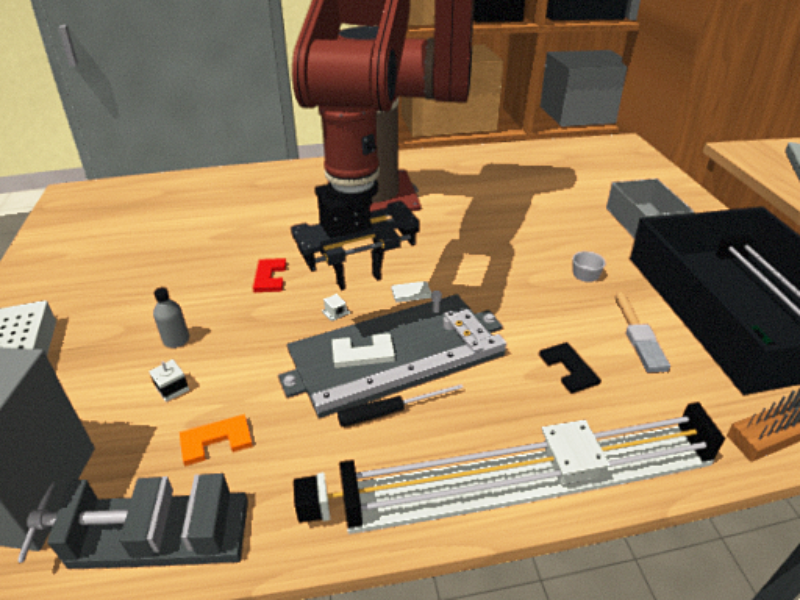

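```bash
python3 -m jog '[{"dx":-0.02,"dy":0.005,"dz":0.04,"wx":0,"wy":0,"wz":0,"hand":0.24},{"dx":-0.02,"dy":0.005,"dz":0.04,"wx":-0.001,"wy":0,"wz":0,"hand":0.24},{"dx":0,"dy":0,"dz":0.04,"wx":0,"wy":0,"wz":0,"hand":0.24},{"dx":0,"dy":0,"dz":0.0,"wx":0,"wy":0,"wz":0,"hand":0.24},{"dx":0,"dy":0,"dz":0,"wx":0,"wy":0,"wz":0,"hand":0.24}]'
python3 -c "
from h import *
delta(-68,-51,19)
im,d=env.get_image('scene');save('s2.png',cv2.resize(im[160:310,150:350],(800,600)))"
```

```text
clock: 2.85
position: [0.5151, -0.1069, 0.0541]
tcp_rot: [3.139, -0.0, 1.817]
contact_force: [0.2, 0.3, -0.6]
width: 0.0538
t2.85 jig xy [-65.  -50.3] z 54.1 yaw-jig 0.0012 rp [ 3.139 -0.   ] F jig [0.3 0.2] fz -0.6 w 53.8 j [-0.36  0.17  1.92  0.    1.04 -2.17]
world target [ 0.51239737 -0.10829608] tool shift/0.5 now-axes [-0.0015 -0.0062  0.0701] target-axes [-0.0015 -0.0059  0.0701] rotvec/pi [ 0.0009 -0.0001  0.0004]
```

View pics/s2.png

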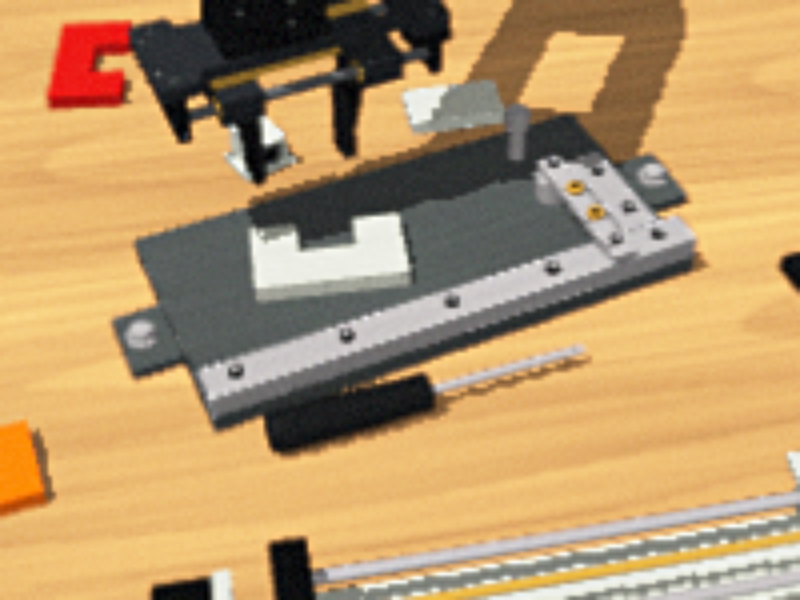

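```bash
python3 -m jog '[{"dx":-0.0015,"dy":-0.003,"dz":0.03,"wx":0,"wy":0,"wz":0,"hand":0.24},{"dx":0,"dy":-0.003,"dz":0.025,"wx":0.0009,"wy":0,"wz":0.0004,"hand":0.24},{"dx":0,"dy":0,"dz":0.012,"wx":0,"wy":0,"wz":0,"hand":0.24},{"dx":0,"dy":0,"dz":0.003,"wx":0,"wy":0,"wz":0,"hand":0.24},{"dx":0,"dy":0,"dz":0,"wx":0,"wy":0,"wz":0,"hand":0.24}]'
python3 -c "
from h import *
delta(-20,-51,18.5)
im,d=env.get_image('scene');save('s3.png',cv2.resize(im[160:310,150:350],(800,600)))"
```

```text
clock: 3.32
position: [0.5123, -0.1089, 0.0181]
tcp_rot: [-3.141, -0.0, 1.815]
contact_force: [0.4, -0.4, -0.2]
width: 0.0538
t3.32 jig xy [-68.3 -51.6] z 18.1 yaw-jig -0.0010 rp [-3.141 -0.   ] F jig [ 0.3 -0.5] fz -0.2 w 53.8 j [-0.36  0.23  1.94  0.    0.97 -2.18]
world target [ 0.55896016 -0.09663817] tool shift/0.5 now-axes [ 0.0012  0.0965 -0.0008] target-axes [ 0.0011  0.0965 -0.0008] rotvec/pi [-0.0001 -0.0001 -0.0003]
```

View pics/s3.png

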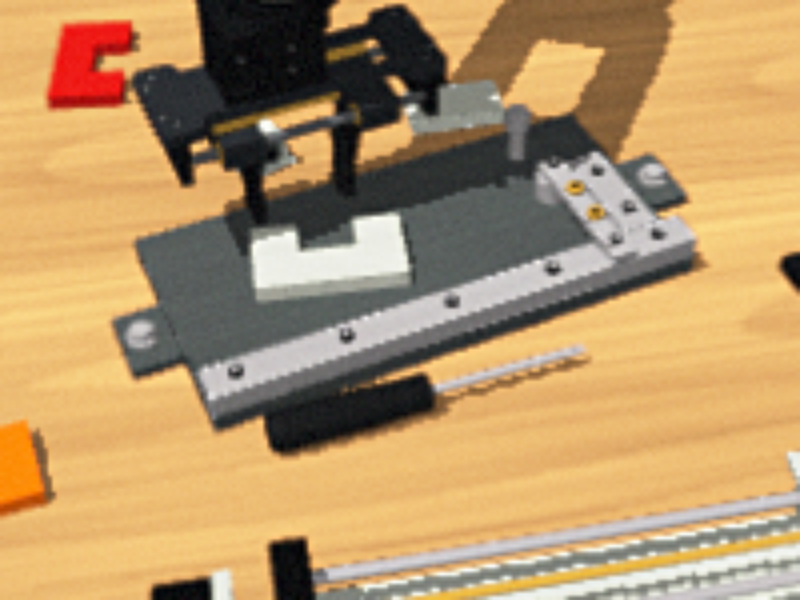

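```bash
python3 -m jog '[{"dx":0,"dy":0.01,"dz":0,"wx":0,"wy":0,"wz":0,"hand":0.24},{"dx":0,"dy":0.01,"dz":0,"wx":0,"wy":0,"wz":0,"hand":0.24},{"dx":0,"dy":0.01,"dz":0,"wx":0,"wy":0,"wz":0,"hand":0.24},{"dx":0,"dy":0.01,"dz":0,"wx":0,"wy":0,"wz":0,"hand":0.24},{"dx":0,"dy":0.01,"dz":0,"wx":0,"wy":0,"wz":0,"hand":0.24}]'
python3 -m jog '[{"dx":0,"dy":0.01,"dz":0,"wx":0,"wy":0,"wz":0,"hand":0.24},{"dx":0,"dy":0.01,"dz":0,"wx":0,"wy":0,"wz":0,"hand":0.24},{"dx":0,"dy":0.01,"dz":0,"wx":0,"wy":0,"wz":0,"hand":0.24},{"dx":0,"dy":0.01,"dz":0,"wx":0,"wy":0,"wz":0,"hand":0.24},{"dx":0,"dy":0.006,"dz":0,"wx":0,"wy":0,"wz":0,"hand":0.24}]'
python3 -c "
from h import *
delta(-5.5,-51,18.5)
im,d=env.get_image('scene');save('s4.png',cv2.resize(im[160:310,150:350],(800,600)))"
```

```text
clock: 3.78
position: [0.5374, -0.1031, 0.0183]
tcp_rot: [3.141, 0.0, 1.815]
contact_force: [0.1, -0.9, 0.6]
width: 0.0538
clock: 4.2
position: [0.5597, -0.0974, 0.0181]
tcp_rot: [3.141, -0.0, 1.815]
contact_force: [-1.6, 0.4, 0.4]
width: 0.0536
t4.20 jig xy [-19.5 -51.9] z 18.1 yaw-jig -0.0011 rp [ 3.141 -0.   ] F jig [-1.5  0.8] fz 0.4 w 53.6 j [-0.31  0.32  1.82  0.    1.   -2.13]
world target [ 0.573026   -0.09311651] tool shift/0.5 now-axes [ 0.0018  0.028  -0.0007] target-axes [ 0.0017  0.028  -0.0007] rotvec/pi [ 0.0001 -0.     -0.0004]
```

View pics/s4.png

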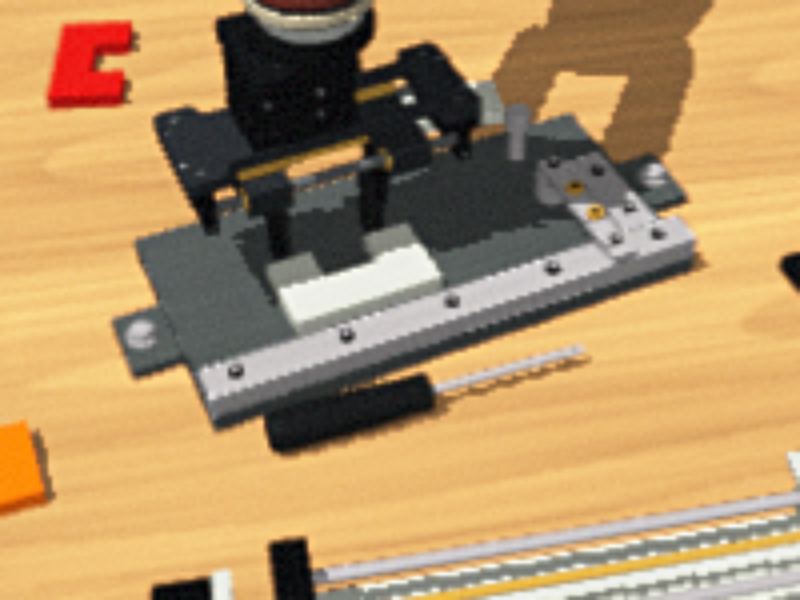

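Spacer is now nearly parallel to the fence with both arms engaged. I'll finish the push slowly, watching the force.

```bash
python3 -m jog '[{"dx":0,"dy":0.006,"dz":0,"wx":0,"wy":0,"wz":0,"hand":0.24},{"dx":0,"dy":0.006,"dz":0,"wx":0,"wy":0,"wz":0,"hand":0.24},{"dx":0,"dy":0.006,"dz":0,"wx":0,"wy":0,"wz":0,"hand":0.24},{"dx":0,"dy":0.004,"dz":0,"wx":0,"wy":0,"wz":0,"hand":0.24},{"dx":0,"dy":0,"dz":0,"wx":0,"wy":0,"wz":0,"hand":0.24}]'
python3 -c "
from h import *
st()"
python3 -m jog '[{"dx":0,"dy":0.002,"dz":0,"wx":0,"wy":0,"wz":0,"hand":0.24},{"dx":0,"dy":0.002,"dz":0,"wx":0,"wy":0,"wz":0,"hand":0.24}]'
python3 -m jog '[{"dx":0,"dy":0.002,"dz":0,"wx":0,"wy":0,"wz":0,"hand":0.24},{"dx":0,"dy":0,"dz":0,"wx":0,"wy":0,"wz":0,"hand":0.24}]'
python3 -c "
from h import *
st()
im,d=env.get_image('scene');save('s5.png',cv2.resize(im[160:310,150:350],(800,600)))"
```

```text
clock: 4.67
position: [0.5702, -0.0948, 0.0182]
tcp_rot: [3.141, 0.0, 1.815]
contact_force: [-0.2, 0.7, 0.2]
width: 0.054
t4.67 jig xy [ -8.6 -52. ] z 18.2 yaw-jig -0.0012 rp [3.141 0.   ] F jig [-0.1  0.7] fz 0.2 w 54.0 j [-0.3   0.34  1.79  0.    1.   -2.12]
clock: 4.83
position: [0.5716, -0.0945, 0.0182]
tcp_rot: [-3.142, -0.0, 1.815]
contact_force: [-0.8, -0.7, 1.4]
width: 0.0543
clock: 5.0
position: [0.5728, -0.0942, 0.0182]
tcp_rot: [3.141, 0.0, 1.815]
contact_force: [-0.3, -0.8, 0.1]
width: 0.0539
t5.00 jig xy [ -6. -52.] z 18.2 yaw-jig -0.0013 rp [3.141 0.   ] F jig [-0.5 -0.7] fz 0.1 w 53.9 j [-0.3   0.35  1.79  0.    1.01 -2.11]
```

View pics/s5.png

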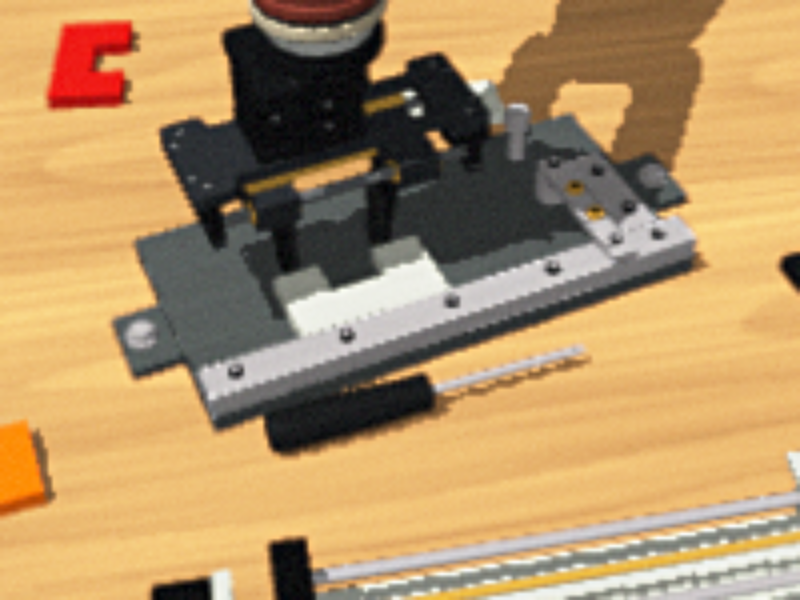

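```bash
python3 -m jog '[{"dx":0,"dy":0.002,"dz":0,"wx":0,"wy":0,"wz":0,"hand":0.24},{"dx":0,"dy":0.002,"dz":0,"wx":0,"wy":0,"wz":0,"hand":0.24}]'
python3 -m jog '[{"dx":0,"dy":0.002,"dz":0,"wx":0,"wy":0,"wz":0,"hand":0.24},{"dx":0,"dy":0,"dz":0,"wx":0,"wy":0,"wz":0,"hand":0.24}]'
python3 -c "
from h import *
s,_,_=st();print(s['moment'])"
```

```text
clock: 5.22
position: [0.5745, -0.0938, 0.0182]
tcp_rot: [3.141, -0.0, 1.815]
contact_force: [-0.9, 0.4, 1.0]
width: 0.0541
clock: 5.38
position: [0.5751, -0.0935, 0.0181]
tcp_rot: [-3.141, -0.0, 1.815]
contact_force: [-3.1, -0.6, 3.3]
width: 0.0535
t5.38 jig xy [ -3.6 -51.9] z 18.1 yaw-jig -0.0013 rp [-3.141 -0.   ] F jig [-3.2  0.2] fz 3.3 w 53.5 j [-0.3   0.35  1.78 -0.    1.01 -2.11]
[-0.16945066  0.66660581 -0.08983219]
```

```bash
python3 -m jog '[{"dx":0,"dy":0.002,"dz":0,"wx":0,"wy":0,"wz":0,"hand":0.24},{"dx":0,"dy":0,"dz":0,"wx":0,"wy":0,"wz":0,"hand":0.24}]'
python3 -c "
from h import *
s,_,_=st();print(s['moment'])"
python3 -m jog '[{"dx":0,"dy":0.002,"dz":0,"wx":0,"wy":0,"wz":0,"hand":0.24},{"dx":0,"dy":0,"dz":0,"wx":0,"wy":0,"wz":0,"hand":0.24}]'
python3 -c "
from h import *
s,_,_=st();print(s['moment'])"
```

```text
clock: 5.55
position: [0.5751, -0.0935, 0.0181]
tcp_rot: [-3.139, -0.001, 1.815]
contact_force: [-7.9, -2.5, 6.2]
width: 0.0538
t5.55 jig xy [ -3.6 -51.9] z 18.1 yaw-jig -0.0011 rp [-3.139e+00 -1.000e-03] F jig [-8.3 -0.5] fz 6.2 w 53.8 j [-0.3   0.35  1.78 -0.    1.01 -2.11]
[-0.33029948  1.29755197 -0.0219184 ]
clock: 5.72
position: [0.5752, -0.0935, 0.018]
tcp_rot: [-3.137, -0.001, 1.815]
contact_force: [-11.0, -4.1, 9.7]
width: 0.0538
t5.72 jig xy [ -3.5 -51.9] z 18.0 yaw-jig -0.0011 rp [-3.137e+00 -1.000e-03] F jig [-11.6  -1.3] fz 9.7 w 53.8 j [-0.3   0.36  1.78 -0.    1.01 -2.11]
[-0.51677004  1.85362973 -0.06686121]
```

```bash
python3 -m jog '[{"dx":0,"dy":-0.01,"dz":0,"wx":0,"wy":0,"wz":0,"hand":0.24},{"dx":0,"dy":-0.02,"dz":0,"wx":0,"wy":0,"wz":0,"hand":0.24},{"dx":0,"dy":-0.03,"dz":-0.01,"wx":0,"wy":0,"wz":0,"hand":-0.2},{"dx":0,"dy":-0.03,"dz":-0.02,"wx":0,"wy":0,"wz":0,"hand":-1},{"dx":0,"dy":-0.03,"dz":0,"wx":0,"wy":0,"wz":0,"hand":-1}]'
python3 -m jog '[{"dx":0,"dy":-0.01,"dz":0,"wx":0,"wy":0,"wz":0,"hand":-1},{"dx":0,"dy":0,"dz":0,"wx":0,"wy":0,"wz":0,"hand":-1}]'
python3 - <<'E'
from h import *
st()
im,d=env.get_image('scene');save('s6.png',cv2.resize(im[160:310,150:350],(800,600)));np.savez('pics/s6.npz',im=im,d=d)
im,d=env.get_image('top');save('t6.png',cv2.resize(im[100:220,190:350],(800,600)));np.savez('pics/t6.npz',im=im,d=d)
E
```

```text
clock: 6.13
position: [0.5197, -0.1079, 0.0345]
tcp_rot: [3.138, 0.001, 1.815]
contact_force: [0.6, -0.4, 0.3]
width: 0.0413
clock: 6.3
position: [0.5134, -0.1088, 0.033]
tcp_rot: [3.141, -0.0, 1.814]
contact_force: [-0.2, 0.8, -0.8]
width: 0.0285
t6.30 jig xy [-67.2 -51.7] z 33.0 yaw-jig -0.0022 rp [ 3.141 -0.   ] F jig [0.  0.8] fz -0.8 w 28.5 j [-0.36  0.21  1.93  0.    1.   -2.17]
```

View pics/s6.png

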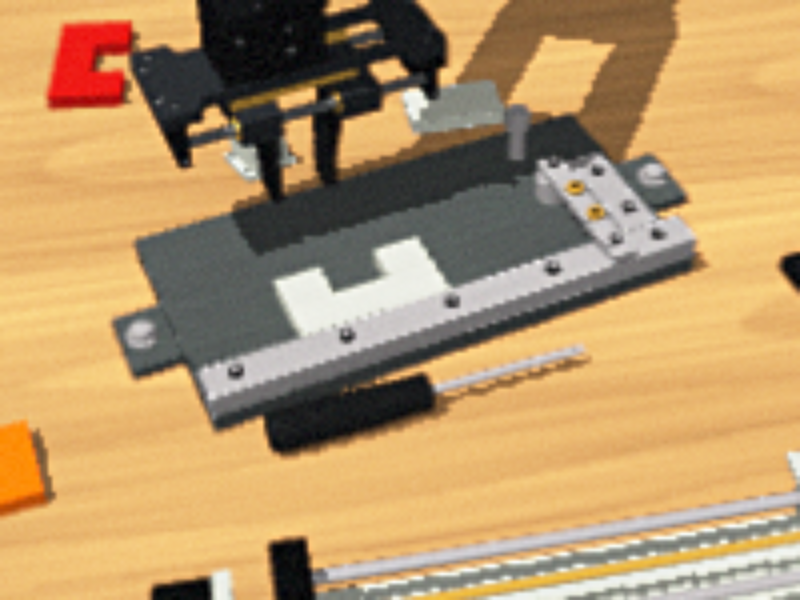

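View pics/t6.png

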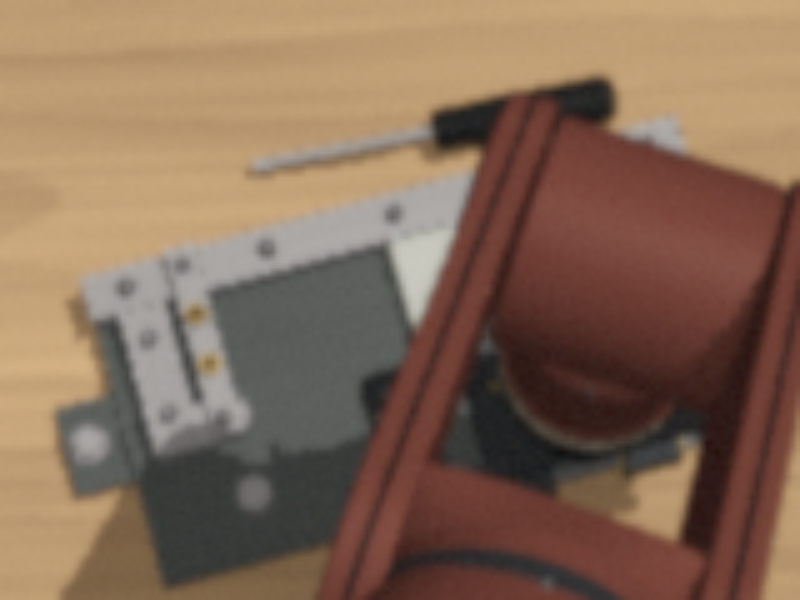

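```bash
python3 - <<'E'
from h import *
im=np.load('pics/s6.npz')['im'];p=np.load('pose0.npz')['jig']
segs=SP[1:]
for y0 in (-.05,-.056,-.045):
    c0=T(p,[[.033,y0]])[0]
    q,f=fit('scene',im,segs,[*c0,p[2]],step=(.006,.006,.03))
    c,s=np.cos(p[2]),np.sin(p[2]);print('spacer in jig',(np.array([[c,s],[-s,c]])@(q[:2]-p[:2])*1000).round(1),q[2]-p[2],f)
big=cv2.resize(im[160:310,150:350],(800,600),interpolation=cv2.INTER_CUBIC)
X=np.concatenate(SP);uv=proj('scene',np.c_[T(q,X[:,:2]),X[:,2]])
for u,v in uv: cv2.circle(big,(int((u-150+.5)*4),int((v-160+.5)*4)),1,(255,0,0),-1)
save('f6.png',big)
E
```

```text
spacer in jig [ 31.6 -49. ] -0.005751151948128613 -570.466552734375
spacer in jig [ 31.6 -49. ] -0.005761008436341808 -570.4666137695312Traceback (most recent call last):
  File "<stdin>", line 6, in <module>
  File "h.py", line 47, in fit
    r=minimize(cost,q,args=(sg,),method='Nelder-Mead',options=dict(initial_simplex=sx,xatol=1e-5,fatol=1e-4))
    res = _minimize_neldermead(fun, x0, args, callback, bounds=bounds,
                               **options)
    fxr = func(xr)
    fx = function(np.copy(x), *(wrapper_args + args))
  File "h.py", line 38, in cost
    W=np.c_[T(p,X[:,:2]),X[:,2]];uv=proj(cam,W)
                                    ~~~~^^^^^^^
  File "h.py", line 5, in proj
    m=env.camera_model(cam);K=np.array(m['camera_matrix']);X=np.atleast_2d(X)
ValueError: time passes only in moves, steps and waits
```

```bash
python3 - <<'E'
s=open('h.py').read()
s=s.replace("m=env.camera_model(cam)","m=CM(cam)").replace("def save(","_c={}\ndef CM(c):\n    if c not in _c: _c[c]=env.camera_model(c)\n    return _c[c]\ndef save(",1)
open('h.py','w').write(s)
E
python3 - <<'E'
from h import *
im=np.load('pics/s6.npz')['im'];p=np.load('pose0.npz')['jig']
q,f=fit('scene',im,SP[1:],[*T(p,[[.033,-.05]])[0],p[2]],step=(.006,.006,.03))
big=cv2.resize(im[160:310,150:350],(800,600),interpolation=cv2.INTER_CUBIC)
X=np.concatenate(SP);uv=proj('scene',np.c_[T(q,X[:,:2]),X[:,2]])
for u,v in uv: cv2.circle(big,(int((u-150+.5)*4),int((v-160+.5)*4)),1,(255,0,0),-1)
save('f6.png',big)
delta(-25,-48.5,18.5)
E
```

```text
t6.40 jig xy [-65.7 -52. ] z 33.2 yaw-jig -0.0018 rp [3.14 0.  ] F jig [0.5 0.4] fz -0.5 w 20.7 j [-0.36  0.21  1.93  0.    1.   -2.17]
world target [ 0.55350269 -0.09542739] tool shift/0.5 now-axes [0.0072 0.0814 0.0296] target-axes [0.0071 0.0815 0.0295] rotvec/pi [ 0.0004  0.0001 -0.0006]
```

View pics/f6.png

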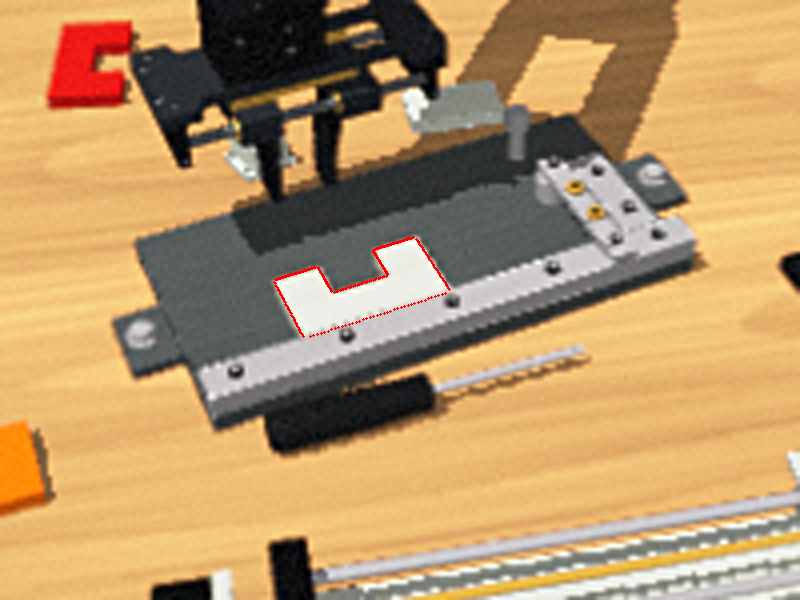

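```bash
python3 -m jog '[{"dx":0.0035,"dy":0.01,"dz":0.01,"wx":0,"wy":0,"wz":0,"hand":-1},{"dx":0.0036,"dy":0.02,"dz":0.01,"wx":0,"wy":0,"wz":-0.0006,"hand":-1},{"dx":0,"dy":0.02,"dz":0.009,"wx":0,"wy":0,"wz":0,"hand":-1},{"dx":0,"dy":0.02,"dz":0,"wx":0,"wy":0,"wz":0,"hand":-1},{"dx":0,"dy":0.01,"dz":0,"wx":0,"wy":0,"wz":0,"hand":-1}]'
python3 -m jog '[{"dx":0,"dy":0,"dz":0,"wx":0,"wy":0,"wz":0,"hand":-1},{"dx":0,"dy":0,"dz":0,"wx":0,"wy":0,"wz":0,"hand":-1}]'
python3 - <<'E'
from h import *
delta(19,-48.5,18.5)
im,d=env.get_image('scene');save('s7.png',cv2.resize(im[160:310,150:350],(800,600)))
E
```

```text
clock: 6.82
position: [0.5539, -0.0949, 0.0182]
tcp_rot: [3.141, -0.0, 1.817]
contact_force: [0.3, 0.0, 0.7]
width: 0.0004
clock: 6.98
position: [0.5528, -0.0953, 0.0186]
tcp_rot: [3.141, 0.0, 1.817]
contact_force: [-0.2, -0.7, -0.2]
width: 0.0005
t6.98 jig xy [-25.7 -48.2] z 18.6 yaw-jig 0.0013 rp [3.141 0.   ] F jig [-0.4 -0.6] fz -0.2 w 0.5 j [-0.31  0.31  1.84  0.    0.99 -2.13]
world target [ 0.59618524 -0.08474098] tool shift/0.5 now-axes [-0.0006  0.0894  0.0002] target-axes [-0.0005  0.0894  0.0002] rotvec/pi [0.0001 0.     0.0004]
```

View pics/s7.png

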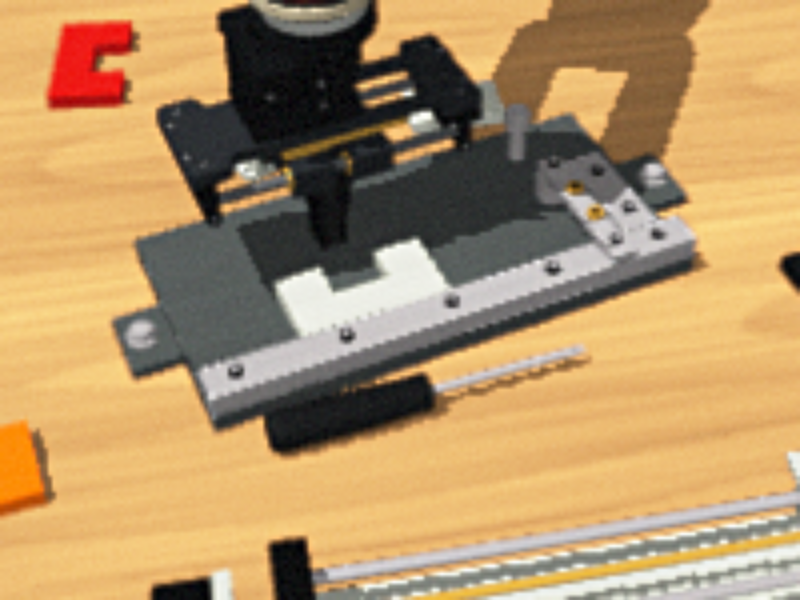

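```bash
python3 -m jog '[{"dx":0,"dy":0.02,"dz":0,"wx":0,"wy":0,"wz":0,"hand":-1},{"dx":0,"dy":0.02,"dz":0,"wx":0,"wy":0,"wz":0.0004,"hand":-1},{"dx":0,"dy":0.02,"dz":0,"wx":0,"wy":0,"wz":0,"hand":-1},{"dx":0,"dy":0.02,"dz":0,"wx":0,"wy":0,"wz":0,"hand":-1},{"dx":0,"dy":0.008,"dz":0,"wx":0,"wy":0,"wz":0,"hand":-1}]'
python3 -m jog '[{"dx":0,"dy":0.002,"dz":0,"wx":0,"wy":0,"wz":0,"hand":-1},{"dx":0,"dy":0,"dz":0,"wx":0,"wy":0,"wz":0,"hand":-1}]'
python3 - <<'E'
from h import *
delta(22.4,-48.5,18.5)
im,d=env.get_image('scene');save('s8.png',cv2.resize(im[160:310,150:350],(800,600)))
E
```

```text
clock: 7.45
position: [0.5973, -0.0846, 0.0192]
tcp_rot: [3.139, 0.001, 1.816]
contact_force: [0.0, -0.3, -0.4]
width: 0.0003
clock: 7.62
position: [0.5964, -0.0845, 0.0186]
tcp_rot: [3.141, -0.0, 1.816]
contact_force: [-0.4, -0.3, -0.9]
width: 0.0005
t7.62 jig xy [ 19.2 -48.3] z 18.6 yaw-jig -0.0003 rp [ 3.141 -0.   ] F jig [-0.5 -0.2] fz -0.9 w 0.5 j [-0.27  0.39  1.73  0.    1.02 -2.09]
world target [ 0.59948344 -0.08391521] tool shift/0.5 now-axes [-0.0004  0.0063  0.0002] target-axes [-0.0004  0.0063  0.0002] rotvec/pi [ 0.0001 -0.     -0.0001]
```

View pics/s8.png

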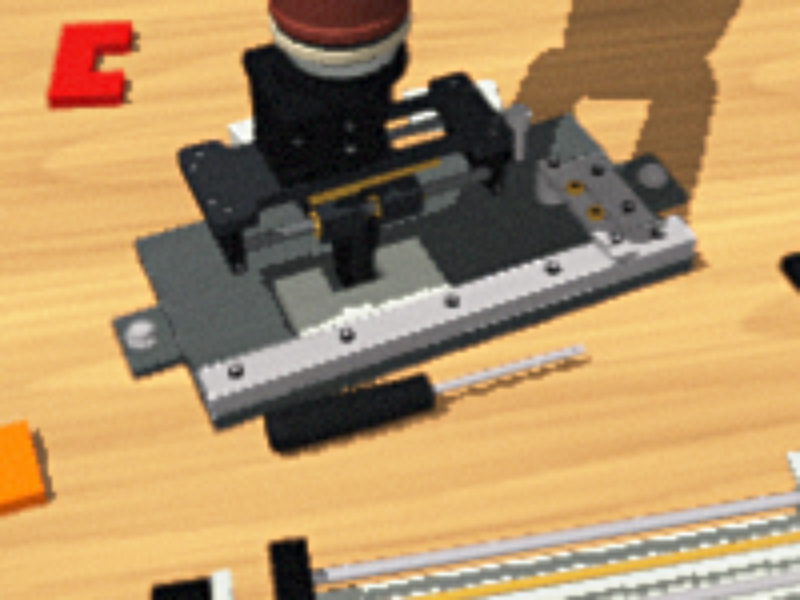

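```bash
python3 -m jog '[{"dx":0,"dy":0.003,"dz":0,"wx":0,"wy":0,"wz":0,"hand":-1},{"dx":0,"dy":0.003,"dz":0,"wx":0,"wy":0,"wz":0,"hand":-1},{"dx":0,"dy":0.001,"dz":0,"wx":0,"wy":0,"wz":0,"hand":-1},{"dx":0,"dy":0.0,"dz":0,"wx":0,"wy":0,"wz":0,"hand":-1}]'
python3 - <<'E'
from h import *
st()
E
python3 -m jog '[{"dx":0,"dy":0.002,"dz":0,"wx":0,"wy":0,"wz":0,"hand":-1},{"dx":0,"dy":0.0,"dz":0,"wx":0,"wy":0,"wz":0,"hand":-1}]'
python3 - <<'E'
from h import *
st()
E
```

```text
clock: 8.0
position: [0.5994, -0.0838, 0.0187]
tcp_rot: [3.141, -0.0, 1.815]
contact_force: [0.4, 0.2, -0.1]
width: 0.0005
t8.00 jig xy [ 22.3 -48.4] z 18.7 yaw-jig -0.0008 rp [ 3.141 -0.   ] F jig [0.5 0.1] fz -0.1 w 0.5 j [-0.27  0.4   1.72  0.    1.02 -2.08]
clock: 8.17
position: [0.5995, -0.0838, 0.0186]
tcp_rot: [-3.14, -0.0, 1.816]
contact_force: [-4.8, -2.0, 4.3]
width: 0.0007
t8.17 jig xy [ 22.4 -48.4] z 18.6 yaw-jig -0.0006 rp [-3.14 -0.  ] F jig [-5.2 -0.8] fz 4.3 w 0.7 j [-0.27  0.4   1.72 -0.    1.03 -2.08]
```

```bash
python3 -m jog '[{"dx":0.005,"dy":0,"dz":0,"wx":0,"wy":0,"wz":0,"hand":-1},{"dx":0.005,"dy":0,"dz":0,"wx":0,"wy":0,"wz":0,"hand":-1},{"dx":0.005,"dy":0.0,"dz":0,"wx":0,"wy":0,"wz":0,"hand":-1},{"dx":0.005,"dy":0.0,"dz":0,"wx":0,"wy":0,"wz":0,"hand":-1}]'
python3 - <<'E'
from h import *
st()
E
python3 -m jog '[{"dx":0.006,"dy":0,"dz":0,"wx":0,"wy":0,"wz":0,"hand":-1},{"dx":0.006,"dy":0,"dz":0,"wx":0,"wy":0,"wz":0,"hand":-1},{"dx":0.006,"dy":0.0,"dz":0,"wx":0,"wy":0,"wz":0,"hand":-1},{"dx":0.006,"dy":0.0,"dz":0,"wx":0,"wy":0,"wz":0,"hand":-1}]'
python3 - <<'E'
from h import *
st()
im,d=env.get_image('scene');save('s9.png',cv2.resize(im[160:310,150:350],(800,600)))
E
```

```text
clock: 8.5
position: [0.5972, -0.0745, 0.0183]
tcp_rot: [-3.14, 0.001, 1.815]
contact_force: [-3.0, -3.1, -0.3]
width: 0.0006
t8.50 jig xy [ 22.5 -38.8] z 18.3 yaw-jig -0.0009 rp [-3.14e+00  1.00e-03] F jig [-3.7 -2.3] fz -0.3 w 0.6 j [-0.25  0.39  1.73 -0.    1.02 -2.07]
clock: 8.83
position: [0.5943, -0.0627, 0.0183]
tcp_rot: [-3.14, 0.001, 1.815]
contact_force: [-2.9, -4.6, 0.5]
width: 0.0004
t8.83 jig xy [ 22.5 -26.7] z 18.3 yaw-jig -0.0007 rp [-3.14e+00  1.00e-03] F jig [-3.9 -3.8] fz 0.5 w 0.4 j [-0.24  0.38  1.74 -0.    1.02 -2.05]
```

View pics/s9.png

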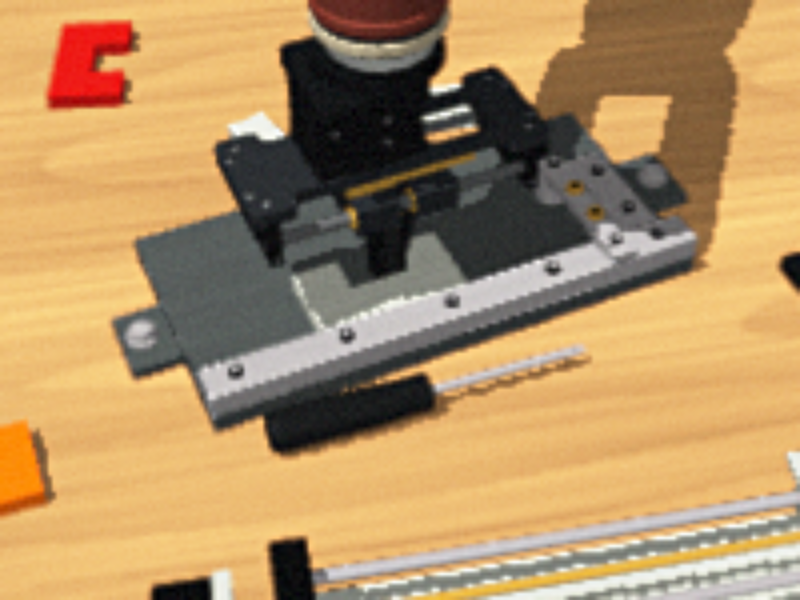

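```bash
python3 -m jog '[{"dx":0.008,"dy":0.0003,"dz":0,"wx":0,"wy":0,"wz":0,"hand":-1},{"dx":0.008,"dy":0,"dz":0,"wx":0,"wy":0,"wz":0,"hand":-1},{"dx":0.008,"dy":0.0003,"dz":0,"wx":0,"wy":0,"wz":0,"hand":-1},{"dx":0.008,"dy":0.0,"dz":0,"wx":0,"wy":0,"wz":0,"hand":-1},{"dx":0.008,"dy":0.0,"dz":0,"wx":0,"wy":0,"wz":0,"hand":-1}]'
python3 - <<'E'
from h import *
st()
E
python3 -m jog '[{"dx":0.008,"dy":0,"dz":0,"wx":0,"wy":0,"wz":0,"hand":-1},{"dx":0.008,"dy":0,"dz":0,"wx":0,"wy":0,"wz":0,"hand":-1},{"dx":0.008,"dy":0.0,"dz":0,"wx":0,"wy":0,"wz":0,"hand":-1},{"dx":0.008,"dy":0.0,"dz":0,"wx":0,"wy":0,"wz":0,"hand":-1},{"dx":0.008,"dy":0.0,"dz":0,"wx":0,"wy":0,"wz":0,"hand":-1}]'
python3 - <<'E'
from h import *
st()
im,d=env.get_image('scene');save('s10.png',cv2.resize(im[160:310,150:350],(800,600)))
E
```

```text
clock: 9.3
position: [0.5896, -0.0435, 0.0183]
tcp_rot: [-3.14, 0.001, 1.815]
contact_force: [-4.2, -5.5, 0.8]
width: 0.0005
t9.30 jig xy [22.6 -6.9] z 18.3 yaw-jig -0.0007 rp [-3.14e+00  1.00e-03] F jig [-5.4 -4.4] fz 0.8 w 0.5 j [-0.21  0.37  1.76 -0.    1.02 -2.02]
clock: 9.72
position: [0.5847, -0.024, 0.0182]
tcp_rot: [-3.14, 0.001, 1.815]
contact_force: [-3.6, -5.2, 0.6]
width: 0.0002
t9.72 jig xy [22.6 13.2] z 18.2 yaw-jig -0.0008 rp [-3.14e+00  1.00e-03] F jig [-4.8 -4.2] fz 0.6 w 0.2 j [-0.17  0.36  1.77 -0.    1.01 -1.99]
```

View pics/s10.png

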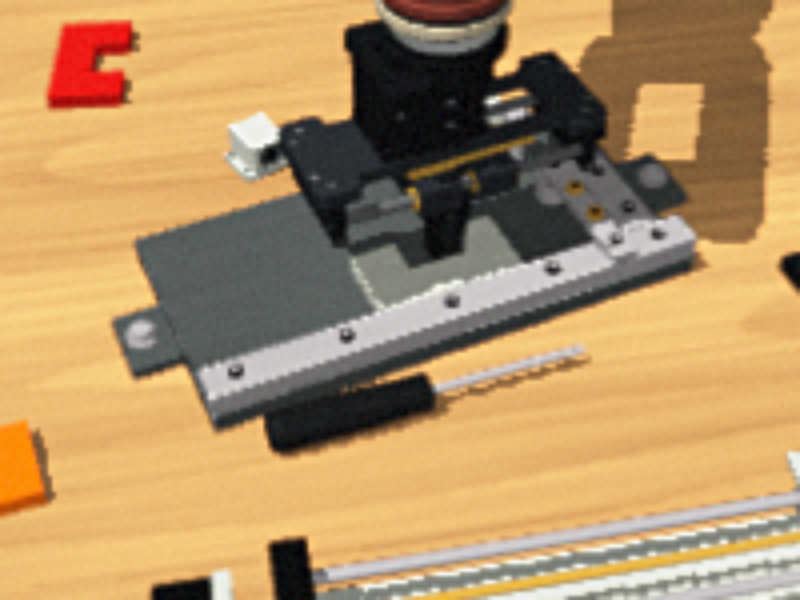

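```bash
python3 -m jog '[{"dx":0.008,"dy":0.0,"dz":0,"wx":0,"wy":0,"wz":0,"hand":-1},{"dx":0.008,"dy":0,"dz":0,"wx":0,"wy":0,"wz":0,"hand":-1},{"dx":0.008,"dy":0.0,"dz":0,"wx":0,"wy":0,"wz":0,"hand":-1},{"dx":0.008,"dy":0.0,"dz":0,"wx":0,"wy":0,"wz":0,"hand":-1},{"dx":0.008,"dy":0.0,"dz":0,"wx":0,"wy":0,"wz":0,"hand":-1}]'
python3 - <<'E'
from h import *
st()
E
python3 -m jog '[{"dx":0.006,"dy":0,"dz":0,"wx":0,"wy":0,"wz":0,"hand":-1},{"dx":0.006,"dy":0,"dz":0,"wx":0,"wy":0,"wz":0,"hand":-1},{"dx":0.006,"dy":0.0,"dz":0,"wx":0,"wy":0,"wz":0,"hand":-1},{"dx":0.006,"dy":0.0,"dz":0,"wx":0,"wy":0,"wz":0,"hand":-1},{"dx":0.006,"dy":0.0,"dz":0,"wx":0,"wy":0,"wz":0,"hand":-1}]'
python3 - <<'E'
from h import *
st()
im,d=env.get_image('scene');save('s11.png',cv2.resize(im[160:310,150:350],(800,600)))
E
```

```text
clock: 10.18
position: [0.5799, -0.0045, 0.0183]
tcp_rot: [-3.14, 0.001, 1.815]
contact_force: [-3.3, -4.1, -0.0]
width: 0.0005
t10.18 jig xy [22.7 33.3] z 18.3 yaw-jig -0.0007 rp [-3.14e+00  1.00e-03] F jig [-4.2 -3.2] fz -0.0 w 0.5 j [-0.14  0.35  1.79 -0.    1.01 -1.96]
clock: 10.6
position: [0.5764, 0.0101, 0.0183]
tcp_rot: [-3.14, 0.001, 1.815]
contact_force: [-3.3, -5.5, 0.0]
width: 0.0005
t10.60 jig xy [22.8 48.3] z 18.3 yaw-jig -0.0007 rp [-3.14e+00  1.00e-03] F jig [-4.5 -4.5] fz 0.0 w 0.5 j [-0.12  0.34  1.8  -0.    1.01 -1.93]
```

View pics/s11.png

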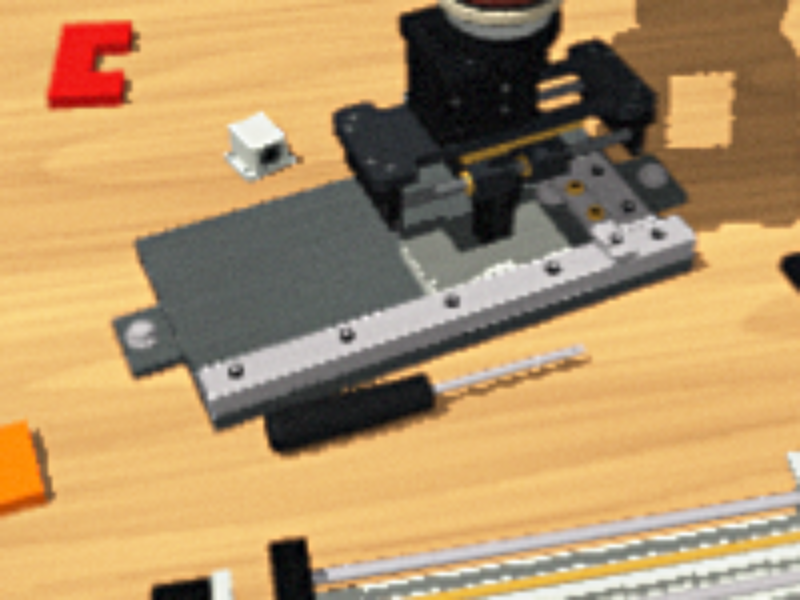

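```bash
python3 -m jog '[{"dx":0.006,"dy":0.0,"dz":0,"wx":0,"wy":0,"wz":0,"hand":-1},{"dx":0.006,"dy":0,"dz":0,"wx":0,"wy":0,"wz":0,"hand":-1},{"dx":0.006,"dy":0.0,"dz":0,"wx":0,"wy":0,"wz":0,"hand":-1},{"dx":0.006,"dy":0.0,"dz":0,"wx":0,"wy":0,"wz":0,"hand":-1},{"dx":0.006,"dy":0.0,"dz":0,"wx":0,"wy":0,"wz":0,"hand":-1}]'
python3 - <<'E'
from h import *
st()
E
python3 -m jog '[{"dx":0.004,"dy":0,"dz":0,"wx":0,"wy":0,"wz":0,"hand":-1},{"dx":0.004,"dy":0,"dz":0,"wx":0,"wy":0,"wz":0,"hand":-1},{"dx":0.004,"dy":0.0,"dz":0,"wx":0,"wy":0,"wz":0,"hand":-1},{"dx":0.004,"dy":0.0,"dz":0,"wx":0,"wy":0,"wz":0,"hand":-1},{"dx":0.004,"dy":0.0,"dz":0,"wx":0,"wy":0,"wz":0,"hand":-1}]'
python3 - <<'E'
from h import *
st()
im,d=env.get_image('scene');save('s12.png',cv2.resize(im[160:310,150:350],(800,600)))
E
```

```text
clock: 11.07
position: [0.5727, 0.0247, 0.0182]
tcp_rot: [-3.14, 0.0, 1.815]
contact_force: [-3.6, -4.9, 1.0]
width: 0.0003
t11.07 jig xy [22.8 63.4] z 18.2 yaw-jig -0.0007 rp [-3.14  0.  ] F jig [-4.7 -3.9] fz 1.0 w 0.3 j [-0.09  0.33  1.81 -0.    1.   -1.91]
clock: 11.48
position: [0.5703, 0.0344, 0.0183]
tcp_rot: [-3.14, 0.0, 1.815]
contact_force: [-4.7, -3.7, 0.6]
width: 0.0006
t11.48 jig xy [22.9 73.4] z 18.3 yaw-jig -0.0007 rp [-3.14  0.  ] F jig [-5.5 -2.4] fz 0.6 w 0.6 j [-0.08  0.33  1.81 -0.    1.   -1.89]
```

View pics/s12.png

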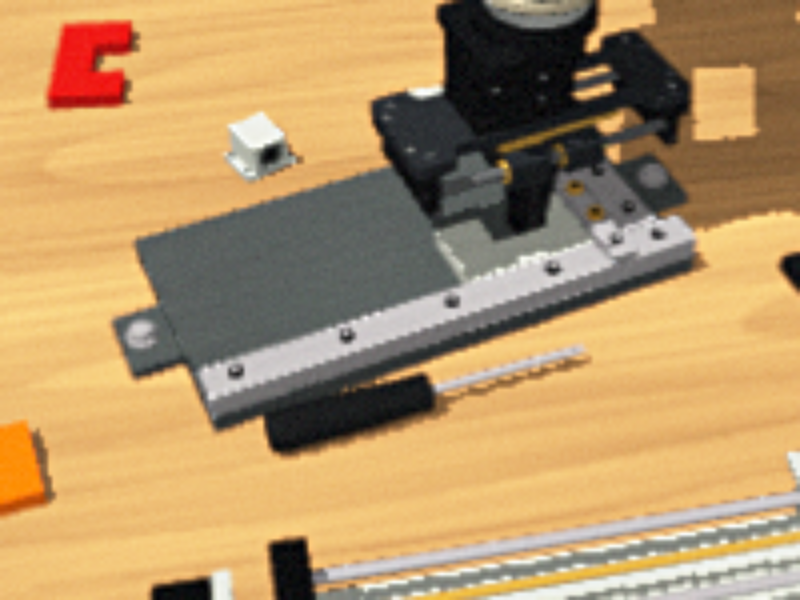

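Nearly home; now 1 mm steps until the stop is felt.

```bash
python3 -m jog '[{"dx":0.002,"dy":0.0,"dz":0,"wx":0,"wy":0,"wz":0,"hand":-1},{"dx":0.002,"dy":0,"dz":0,"wx":0,"wy":0,"wz":0,"hand":-1},{"dx":0.002,"dy":0.0,"dz":0,"wx":0,"wy":0,"wz":0,"hand":-1},{"dx":0,"dy":0.0,"dz":0,"wx":0,"wy":0,"wz":0,"hand":-1}]'
python3 - <<'E'
from h import *
st()
E
python3 -m jog '[{"dx":0.002,"dy":0,"dz":0,"wx":0,"wy":0,"wz":0,"hand":-1},{"dx":0.002,"dy":0,"dz":0,"wx":0,"wy":0,"wz":0,"hand":-1},{"dx":0,"dy":0.0,"dz":0,"wx":0,"wy":0,"wz":0,"hand":-1}]'
python3 - <<'E'
from h import *
st()
E
python3 -m jog '[{"dx":0.002,"dy":0,"dz":0,"wx":0,"wy":0,"wz":0,"hand":-1},{"dx":0,"dy":0,"dz":0,"wx":0,"wy":0,"wz":0,"hand":-1}]'
python3 - <<'E'
from h import *
st()
E
```

```text
clock: 11.87
position: [0.5695, 0.0375, 0.0182]
tcp_rot: [-3.14, 0.0, 1.816]
contact_force: [-4.0, -3.2, 0.8]
width: 0.0002
t11.87 jig xy [22.8 76.5] z 18.2 yaw-jig -0.0006 rp [-3.14  0.  ] F jig [-4.7 -2.1] fz 0.8 w 0.2 j [-0.07  0.33  1.81 -0.    1.   -1.89]
clock: 12.12
position: [0.5691, 0.0394, 0.0182]
tcp_rot: [-3.14, 0.0, 1.815]
contact_force: [-3.5, -4.3, -0.1]
width: 0.0006
t12.12 jig xy [22.8 78.5] z 18.2 yaw-jig -0.0006 rp [-3.14  0.  ] F jig [-4.5 -3.3] fz -0.1 w 0.6 j [-0.07  0.33  1.81 -0.    1.   -1.88]
clock: 12.28
position: [0.5689, 0.0403, 0.0183]
tcp_rot: [-3.14, 0.0, 1.816]
contact_force: [-2.9, -4.5, 0.5]
width: 0.0008
t12.28 jig xy [22.9 79.4] z 18.3 yaw-jig -0.0006 rp [-3.14  0.  ] F jig [-3.9 -3.7] fz 0.5 w 0.8 j [-0.07  0.33  1.81 -0.    1.   -1.88]
```

```bash
python3 -m jog '[{"dx":0.002,"dy":0.0,"dz":0,"wx":0,"wy":0,"wz":0,"hand":-1},{"dx":0,"dy":0.0,"dz":0,"wx":0,"wy":0,"wz":0,"hand":-1}]'
python3 - <<'E'
from h import *
st()
E
python3 -m jog '[{"dx":0.002,"dy":0,"dz":0,"wx":0,"wy":0,"wz":0,"hand":-1},{"dx":0,"dy":0.0,"dz":0,"wx":0,"wy":0,"wz":0,"hand":-1}]'
python3 - <<'E'
from h import *
st()
E
python3 -m jog '[{"dx":0.002,"dy":0,"dz":0,"wx":0,"wy":0,"wz":0,"hand":-1},{"dx":0,"dy":0,"dz":0,"wx":0,"wy":0,"wz":0,"hand":-1}]'
python3 - <<'E'
from h import *
st()
im,d=env.get_image('scene');save('s13.png',cv2.resize(im[160:310,150:350],(800,600)))
E
```

```text
clock: 12.45
position: [0.5686, 0.0413, 0.0182]
tcp_rot: [-3.14, 0.0, 1.816]
contact_force: [-3.1, -3.8, 0.6]
width: 0.0006
t12.45 jig xy [22.9 80.4] z 18.2 yaw-jig -0.0006 rp [-3.14  0.  ] F jig [-4.  -2.9] fz 0.6 w 0.6 j [-0.07  0.33  1.81 -0.    1.   -1.88]
clock: 12.62
position: [0.5684, 0.0423, 0.0182]
tcp_rot: [-3.14, 0.0, 1.815]
contact_force: [-3.9, -3.6, 0.0]
width: 0.0004
t12.62 jig xy [22.9 81.5] z 18.2 yaw-jig -0.0007 rp [-3.14  0.  ] F jig [-4.6 -2.5] fz 0.0 w 0.4 j [-0.06  0.33  1.81 -0.    1.   -1.88]
clock: 12.78
position: [0.5681, 0.0432, 0.0182]
tcp_rot: [-3.14, 0.0, 1.815]
contact_force: [-3.0, -4.5, 0.0]
width: 0.0006
t12.78 jig xy [22.9 82.4] z 18.2 yaw-jig -0.0008 rp [-3.14  0.  ] F jig [-4.  -3.7] fz 0.0 w 0.6 j [-0.06  0.33  1.81 -0.    1.   -1.88]
```

View pics/s13.png

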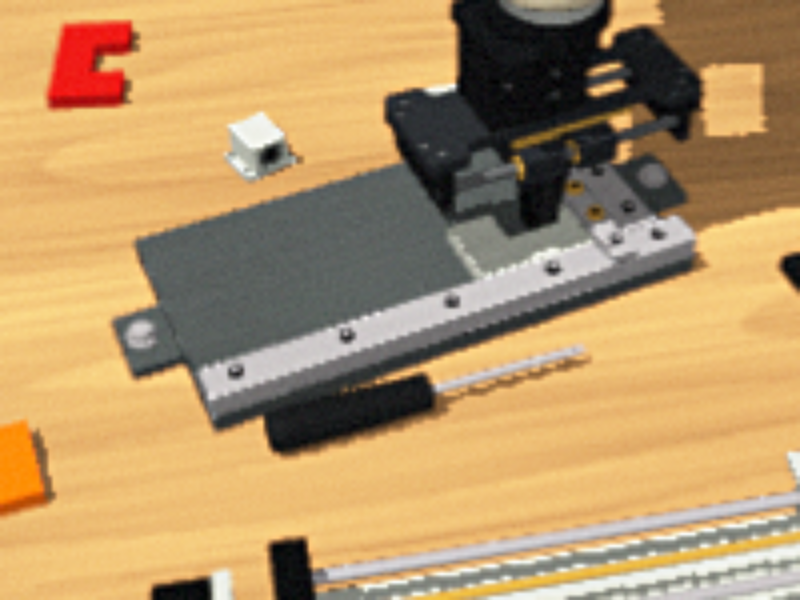

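```bash
python3 - <<'E'
from h import *
p=np.load('pose0.npz')['jig'];c,s=np.cos(p[2]),np.sin(p[2]);R=np.array([[c,s],[-s,c]])
for u,v in ((449,233),(478,274)):
    w=onplane('scene',[[(u+.5)/4+150-.5,(v+.5)/4+160-.5]],.027)[0];print((R@(w[:2]-p[:2])*1000).round(1))
E
```

```text
[10.3 21.9]
[53.1 22.2]
```

```bash
python3 -m jog '[{"dx":0.002,"dy":0.0,"dz":0,"wx":0,"wy":0,"wz":0,"hand":-1},{"dx":0.002,"dy":0.0,"dz":0,"wx":0,"wy":0,"wz":0,"hand":-1},{"dx":0,"dy":0.0,"dz":0,"wx":0,"wy":0,"wz":0,"hand":-1}]'
python3 - <<'E'
from h import *
st()
E
python3 -m jog '[{"dx":0.002,"dy":0,"dz":0,"wx":0,"wy":0,"wz":0,"hand":-1},{"dx":0,"dy":0.0,"dz":0,"wx":0,"wy":0,"wz":0,"hand":-1}]'
python3 - <<'E'
from h import *
st()
E
python3 -m jog '[{"dx":0.002,"dy":0,"dz":0,"wx":0,"wy":0,"wz":0,"hand":-1},{"dx":0,"dy":0,"dz":0,"wx":0,"wy":0,"wz":0,"hand":-1}]'
python3 - <<'E'
from h import *
st()
E
```

```text
clock: 13.08
position: [0.5677, 0.0452, 0.0182]
tcp_rot: [-3.14, 0.0, 1.815]
contact_force: [-3.7, -4.3, 0.3]
width: 0.0005
t13.08 jig xy [22.9 84.5] z 18.2 yaw-jig -0.0006 rp [-3.14  0.  ] F jig [-4.7 -3.3] fz 0.3 w 0.5 j [-0.06  0.33  1.82 -0.    1.   -1.87]
clock: 13.25
position: [0.5675, 0.0457, 0.0182]
tcp_rot: [-3.14, 0.001, 1.816]
contact_force: [-3.1, -5.9, 0.7]
width: 0.0005
t13.25 jig xy [22.9 85. ] z 18.2 yaw-jig -0.0005 rp [-3.14e+00  1.00e-03] F jig [-4.4 -5. ] fz 0.7 w 0.5 j [-0.06  0.33  1.82 -0.    1.   -1.87]
clock: 13.42
position: [0.5675, 0.0458, 0.0183]
tcp_rot: [-3.14, 0.002, 1.816]
contact_force: [-1.9, -9.4, -0.5]
width: 0.0003
t13.42 jig xy [22.9 85.1] z 18.3 yaw-jig -0.0004 rp [-3.14e+00  2.00e-03] F jig [-4.2 -8.7] fz -0.5 w 0.3 j [-0.06  0.33  1.82 -0.    1.   -1.87]
```

```bash
python3 -m jog '[{"dx":0.002,"dy":0.002,"dz":0,"wx":0,"wy":0,"wz":0,"hand":-1},{"dx":0.001,"dy":0.0,"dz":0,"wx":0,"wy":0,"wz":0,"hand":-1},{"dx":0,"dy":0.0,"dz":0,"wx":0,"wy":0,"wz":0,"hand":-1}]'
python3 - <<'E'
from h import *
s,_,_=st();print(s['moment'])
im,d=env.get_image('scene');save('s14.png',cv2.resize(im[160:310,150:350],(800,600)))
E
```

```text
clock: 13.67
position: [0.5675, 0.0458, 0.0183]
tcp_rot: [-3.138, 0.004, 1.816]
contact_force: [-5.1, -14.7, 1.4]
width: 0.0003
t13.67 jig xy [22.9 85.1] z 18.3 yaw-jig -0.0002 rp [-3.138  0.004] F jig [ -8.5 -13. ] fz 1.4 w 0.3 j [-0.05  0.33  1.81 -0.01  1.   -1.87]
[-2.69312096  0.9570782  -0.05425632]
```

View pics/s14.png

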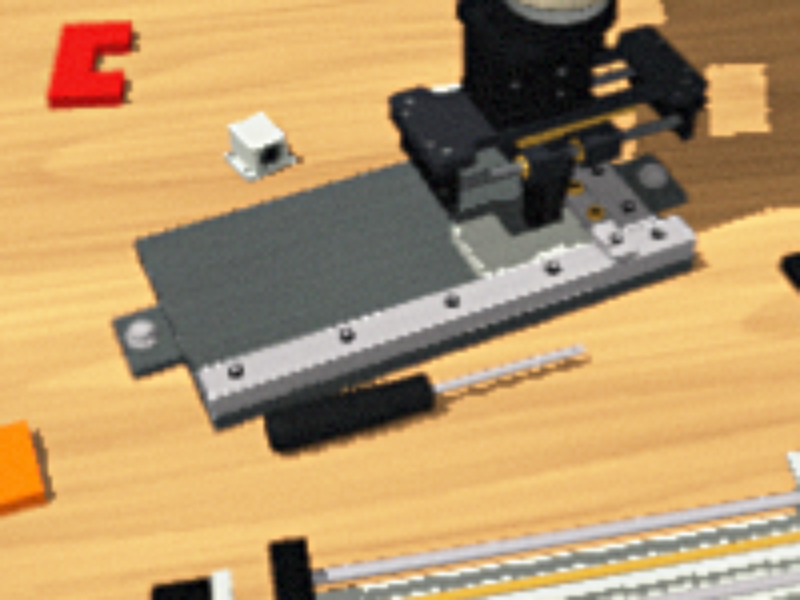

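```bash
python3 -m jog '[{"dx":-0.003,"dy":-0.002,"dz":0,"wx":0,"wy":0,"wz":0,"hand":-1},{"dx":-0.003,"dy":-0.002,"dz":0,"wx":0,"wy":0,"wz":0,"hand":-1},{"dx":-0.005,"dy":-0.005,"dz":0,"wx":0,"wy":0,"wz":0,"hand":-1},{"dx":-0.003,"dy":-0.005,"dz":0,"wx":0,"wy":0,"wz":0,"hand":-1},{"dx":0,"dy":0,"dz":0,"wx":0,"wy":0,"wz":0,"hand":-1}]'
python3 - <<'E'
from h import *
st()
im,d=env.get_image('scene');save('s15.png',cv2.resize(im[160:310,150:350],(800,600)))
E
```

```text
clock: 14.13
position: [0.5634, 0.0408, 0.0188]
tcp_rot: [3.141, -0.0, 1.815]
contact_force: [0.1, -0.3, -0.6]
width: 0.0004
t14.13 jig xy [17.7 81.2] z 18.8 yaw-jig -0.0008 rp [ 3.141 -0.   ] F jig [ 0.  -0.3] fz -0.6 w 0.4 j [-0.07  0.31  1.83  0.    1.   -1.88]
```

View pics/s15.png

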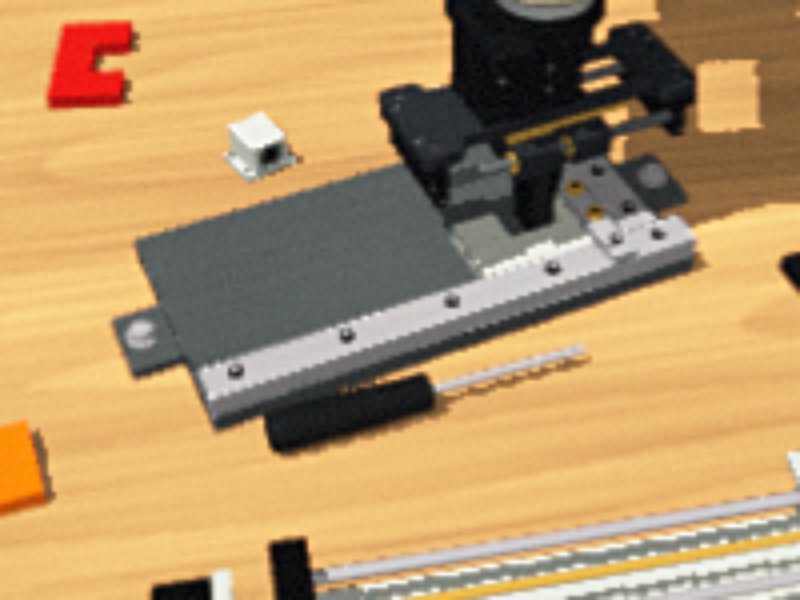

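```bash
python3 -m jog '[{"dx":0,"dy":0,"dz":-0.01,"wx":0,"wy":0,"wz":0,"hand":-1},{"dx":0,"dy":0,"dz":-0.03,"wx":0,"wy":0,"wz":0,"hand":-1},{"dx":0,"dy":0,"dz":-0.04,"wx":0,"wy":0,"wz":0,"hand":-1},{"dx":0,"dy":0,"dz":-0.05,"wx":0,"wy":0,"wz":0,"hand":-1},{"dx":0,"dy":0,"dz":-0.06,"wx":0,"wy":0,"wz":0,"hand":-1}]'
python3 -m jog '[{"dx":0.06,"dy":0,"dz":-0.06,"wx":0,"wy":0,"wz":0,"hand":-1},{"dx":0.07,"dy":-0.02,"dz":-0.05,"wx":0,"wy":0,"wz":0,"hand":-1},{"dx":0.07,"dy":-0.02,"dz":0,"wx":0,"wy":0,"wz":0,"hand":-1},{"dx":0.07,"dy":-0.02,"dz":0,"wx":0,"wy":0,"wz":0,"hand":-1},{"dx":0.07,"dy":-0.02,"dz":0,"wx":0,"wy":0,"wz":0,"hand":-1}]'
python3 -m jog '[{"dx":0.07,"dy":0,"dz":0,"wx":0,"wy":0,"wz":0,"hand":-1},{"dx":0.07,"dy":-0.02,"dz":0,"wx":0,"wy":0,"wz":0,"hand":-1},{"dx":0.07,"dy":-0.02,"dz":0,"wx":0,"wy":0,"wz":0,"hand":-1},{"dx":0,"dy":0,"dz":0,"wx":0,"wy":0,"wz":0,"hand":-1}]'
python3 - <<'E'
from h import *
st()
im,d=env.get_image('scene');save('s16.png',cv2.resize(im[160:310,150:350],(800,600)));np.savez('pics/s16.npz',im=im,d=d)
im,d=env.get_image('top');save('t16.png',cv2.resize(im[90:240,180:380],(800,600)));np.savez('pics/t16.npz',im=im,d=d)
E
```

```text
clock: 14.6
position: [0.5623, 0.0411, 0.1137]
tcp_rot: [-3.139, -0.001, 1.816]
contact_force: [0.5, 0.2, 0.1]
width: 0.0005
clock: 15.02
position: [0.4843, 0.1953, 0.1683]
tcp_rot: [3.139, -0.0, 1.815]
contact_force: [-0.8, 0.1, 0.3]
width: 0.0001
clock: 15.35
position: [0.4365, 0.2958, 0.1673]
tcp_rot: [3.141, -0.003, 1.821]
contact_force: [0.4, -0.1, 0.6]
width: 0.0007
t15.35 jig xy [-43.4 359.4] z 167.3 yaw-jig 0.0045 rp [ 3.141e+00 -3.000e-03] F jig [ 0.4 -0.2] fz 0.6 w 0.7 j [ 0.44  0.03  1.84  0.    1.27 -1.38]
```

View pics/s16.png

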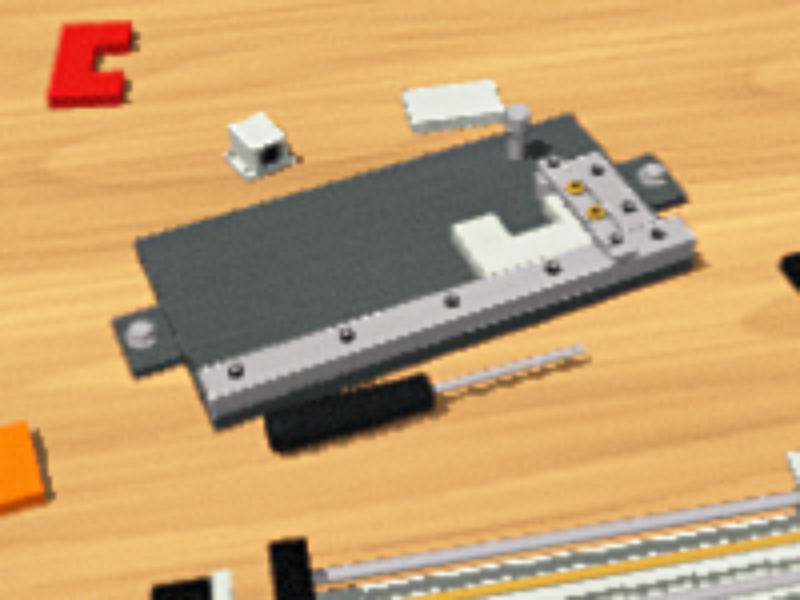

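View pics/t16.png

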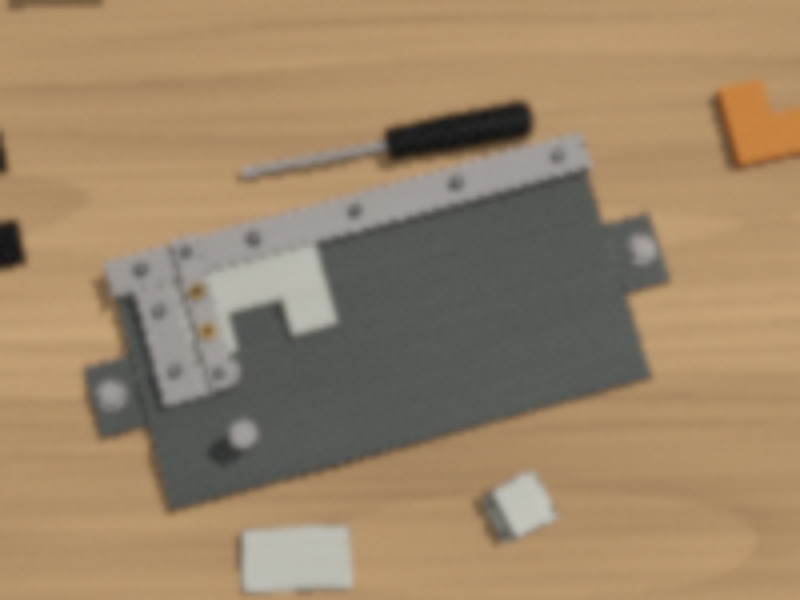

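```bash
python3 - <<'E'
from h import *
p=np.load('pose0.npz')['jig'];c,s=np.cos(p[2]),np.sin(p[2]);R=np.array([[c,s],[-s,c]])
for cam,f in(('scene','s16'),('top','t16')):
    im=np.load('pics/%s.npz'%f)['im']
    segs=SP[1:5] if cam=='scene' else SP[1:5]
    q,v=fit(cam,im,segs,[*T(p,[[.032,.074]])[0],p[2]],step=(.005,.005,.03))
    print(cam,'spacer',(R@(q[:2]-p[:2])*1000).round(1),'rot %.4f'%(q[2]-p[2]),v)
    pj,_=fit(cam,im,JIG[:3] if cam=='top' else JIG[1:],p,step=(.004,.004,.01));d=R@(pj[:2]-p[:2])*1000
    print('  jig fit delta',d.round(1),pj[2]-p[2])
im=np.load('pics/t16.npz')['im']
a=cv2.resize(im[150:200,200:250],(600,600),interpolation=cv2.INTER_CUBIC)
save('z16.png',a)
a0=np.load('pics/top0.npz')['im'].astype(int)
def pos(q,imn):
    pass
E
```

```text
scene spacer [32.5 74.6] rot -0.0328 -563.9126586914062
  jig fit delta [ 1.5 -5.2] -0.015261322578172087
top spacer [32.6 75.4] rot -0.0098 -369.23162841796875
  jig fit delta [-0.7 -0.1] 0.004407475051384002
```

View pics/z16.png

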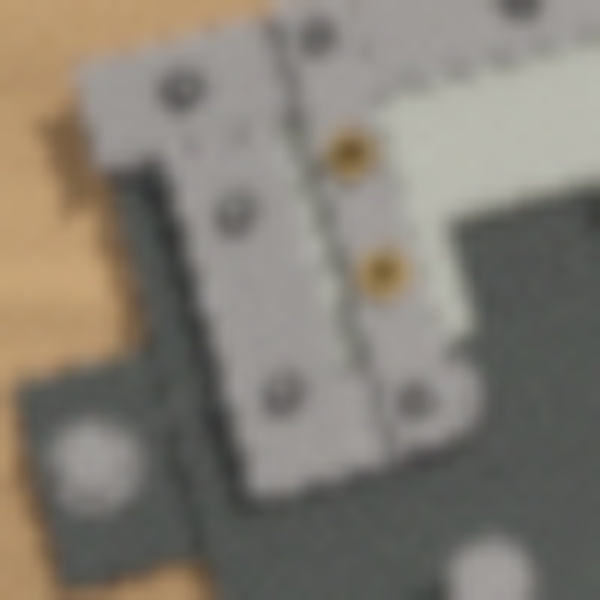

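```bash
python3 - <<'E'
from h import *
im=np.load('pics/t16.npz')['im'];im2=np.load('pics/s16.npz')['im']
a=cv2.resize(im[140:180,225:275],(750,600),interpolation=cv2.INTER_CUBIC);save('z17.png',a)
p=np.load('pose0.npz')['jig']
b=cv2.resize(im2[200:240,255:310],(800,582),interpolation=cv2.INTER_CUBIC)
for dx,dy,col in((31.9+.6,75.2,(255,0,0)),):
    q=[*T(p,[[dx/1000,dy/1000]])[0],p[2]]
    X=np.concatenate(SP);uv=proj('scene',np.c_[T(q,X[:,:2]),X[:,2]])
    for u,v in uv: cv2.circle(b,(int((u-255+.5)*14.545),int((v-200+.5)*14.545)),2,col,-1)
save('z18.png',b)
E
```

```text
(no output)
```

View pics/z17.png

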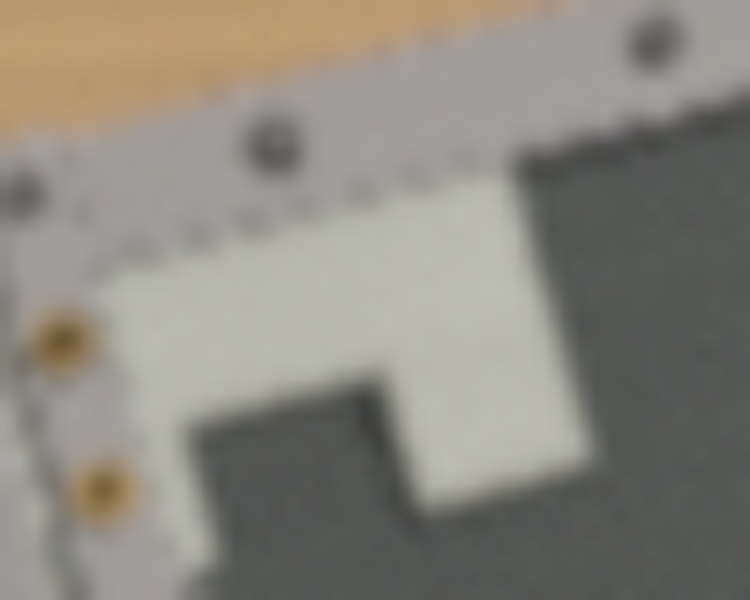

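View pics/z18.png

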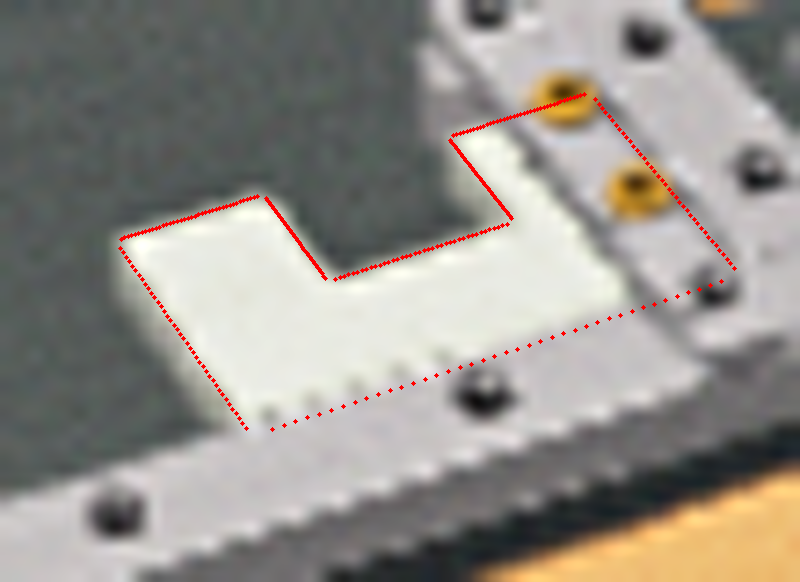

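```bash
python3 - <<'E'
from h import *
a=np.load('pics/s16.npz')['im'].astype(int);b=np.load('pics/scene0.npz')['im'].astype(int)
d=(np.abs(a-b).max(2)>60).astype(np.uint8);n,l,s,c=cv2.connectedComponentsWithStats(d)
print([(s[i].tolist()) for i in range(1,n) if s[i][4]>6])
st();print(env.sign_off())
E
```

```text
[[235, 0, 7, 17, 90], [250, 1, 3, 6, 13], [275, 0, 22, 16, 254], [328, 0, 8, 5, 26], [350, 0, 6, 13, 60], [378, 0, 8, 12, 78], [387, 0, 15, 9, 75], [423, 0, 10, 14, 76], [258, 2, 2, 13, 17], [355, 13, 55, 14, 252], [274, 17, 24, 6, 47], [397, 16, 62, 68, 1541], [268, 18, 5, 14, 39], [259, 20, 6, 8, 17], [204, 27, 15, 40, 235], [217, 34, 19, 13, 119], [264, 39, 32, 15, 281], [359, 60, 25, 11, 61], [381, 65, 7, 2, 7], [260, 70, 206, 109, 5317], [268, 122, 16, 7, 65], [409, 130, 10, 4, 27], [353, 170, 23, 15, 173], [372, 170, 9, 3, 17], [263, 209, 35, 20, 353], [212, 213, 40, 22, 534]]
t15.45 jig xy [-41.9 355.2] z 167.2 yaw-jig 0.0030 rp [ 3.141 -0.   ] F jig [-0.4 -0.2] fz 0.2 w -0.1 j [ 0.44  0.03  1.84 -0.    1.27 -1.38]
the job is handed in; nothing more can be done
None
```

The spacer is fully home in the corner, and I handed the job in at 15.5 s of the 38 s allowed.

**What I did**
- With the gripper half open, I pushed both arms of the U squarely until it lay flat against the fence at about 12 N. At that point its centre was at jig y ≈ -49 mm, well short of the bridge.
- I then put the closed fingertips in the slot and slid the spacer along the fence under the bridge. A steady 4–5 N kept it against the fence throughout.
- The stop was felt at fingertip y = 85 mm in the jig frame. I seated the spacer there with about 13 N towards the stop and 8 N towards the fence, then backed off both faces and lifted straight out.

**Last checks**
- **Position:** the top-view fit puts the spacer at (32.6, 75.4) mm against a target of (32, 76), within the roughly 2 mm calibration.
- **Flush:** the close-up shows no gap at the fence or the stop. A square, home outline laid over the scene picture matches it.
- **Surroundings:** comparing the scene picture with the first one showed strong changes at the spacer's old and new places and where the arm or its shadow falls. The tin lies in that changed area, so this comparison does not prove it stayed put; the arm passed well above that side of the bench and felt no contact there. The robot was touching nothing when I handed the job in.

**Disagreements**
- The automatic fits of the spacer's turn were -0.010 rad (top) and -0.033 rad (scene). I took these as noise from the partly hidden outline, because the close-ups show it square and flush.
- Refitting the jig in the scene view also moved it by about 5 mm, which I did not use.
- The stop was felt 5 mm later than I had expected, because the closed fingertip is narrower than I assumed.

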